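# Load a well plate on the flat-bed scanner

## Task

Swing the scanner's little gate wide open, then slide the blue well plate along the scanner deck, gently and without lifting or tipping it, until it sits square and flush against both the far fence and the left fence, over the scan window. Then swing the gate fully shut behind the plate, let go, and leave the dish, the tube rack and the blue box where they are.

Things in the scene. Friction and masses are not known exactly. Their poses are not given: they have to be found in the camera images.
- scanner: Flat-bed plate scanner, fixed to the bench: white housing, black deck, 240 (x) x 540 (y) x 60 mm high; origin at the centre of its underside, deck surface at z = +60 mm. x points away from the robot, y to the left. Two aluminium fences meet at its far left corner, round a greenish scan window flush in the deck; near and right sides are open. Deck, fences and gate arm are rigid.
- far_fence (a point): Far fence, 12 mm high, 12 mm thick: middle of the foot of its inner (robot side) face, on the deck at scanner x = +85, y = -24 mm. It runs along scanner y from -260 to +212 mm.
- left_fence (a point): Left fence, 12 mm high, 12 mm thick: middle of the foot of its inner (right) face, on the deck at scanner x = +45, y = +200 mm. It runs along scanner x from 0 to +90 mm.
- nest (a point): Centre of the plate's place in the corner, on the deck surface (scanner x = +42, y = +136 mm); axes as the scanner's. A plate flush against both fences has its origin here (within 0.5 mm).
- plate: Blue 24-well plate with white wells, a closed slab 85.5 (its x) x 127.8 (its y) x 17 mm high, about 0.16 kg, loose on the right part of the deck; origin at the centre of its underside. Its long side lies roughly along the scanner's y axis.
- gate (a joint): Angle of the gate, a flat steel arm turning level on an upright pivot. 0 = shut (stop): it points along scanner +x across the right end of the plate's place, 3.5 mm clear of a flush plate. Grows as the tip swings clockwise from above, out to the right, then towards the robot, to a stop at 2.1 rad. Friction 0.05 N m; stays where left. Starts shut or nearly so.
- gate_pivot (a point): Gate pivot axis, on the deck surface (scanner x = -30, y = +62.5 mm); a round steel boss of 18 mm diameter, 17 mm high. The gate arm is 12 mm wide, reaches 65 mm from this axis and fills the height from 3 to 13 mm above the deck: it bars the plate's way while shut.
- gate_post (a point): Red upright round post on the gate arm for gripping, 14 mm in diameter, from 13 to 62 mm above the deck, 55 mm from the pivot axis. This point is on the post's axis, 45 mm above the deck.
- dish: Bystander: orange closed dish, 55 mm diameter, 15 mm high, loose on the near left part of the deck; origin at the centre of its underside.
- foam_rack: Bystander: white foam block 90 x 110 x 45 mm with three red-capped tubes up to 94 mm high, loose on the bench beside the scanner; origin at the centre of its underside.
- blue_box: Bystander: open blue box 100 x 120 x 85 mm, loose on the bench beside the scanner; origin at the centre of its underside.
Mind the look-alikes: they are no part of the job. Leave any brown or orange look-alike of the plate alone.

How it is judged:
By the outcome, as a careful person would: the job done as asked, in the order asked, and still so for the second after the job is handed in, with the robot touching nothing.
It also fails if it takes over 72 s, if anything falls off the work surface, if the arm or the gripper's body presses on something with over 40 N, if the wrist force passes 120 N, or if a joint passes its speed limit or range.

## Robot

A 6-joint arm with a two-finger parallel gripper is mounted at the origin on the work surface. World frame = base frame: x ahead of the robot, y to its left, z up, the work surface at z = 0. Lengths are in m, angles in rad, forces in N, time in s.
With the tool pointing down it reaches from about 0.35 to 0.925 m from the base axis. Payload 6.4 kg.
Tool frame: the origin (TCP) lies at the very end of the fingers, on their centre line; the grasp point (between the pads) lies 19 mm behind it; z points along the fingers, x is the direction in which the jaws open and shut, and the axes are right-handed (so a half turn about z gives the same grasp; the last joint's range is limited). The gripper opens to 94 mm and grips with 3 to 60 N. Pads are 16 mm wide; open, the fingers measure 119 mm over their backs; the gripper's body (75 mm by 177 mm) begins 78 mm behind the grasp point.
Start: joints at [-1.476, 0.245, 1.558, -0, 1.339, -0.174], TCP at [0.173, -0.627, 0.205] pointing down, gripper open.
Joint ranges: [-3.13, 3.13], [-1.02, 2.26], [0.13, 2.54], [-0.95, 4.09], [0.21, 2.88], [-2.74, 2.74]. Speed limits (rad/s): [2.57, 2.57, 3.14, 3.14, 3.14, 3.14].

## Interface

Orientations are given as a rotation vector (axis times angle).
In Python, from station import r gives the robot as it stands.
- The arm moves only by the tool arm_command, never from a script. Its argument "motion" is a list of rows, each a list of 3 entries, a list of its own where there are three numbers: the shift along the world's x, y, z in mm, then the turn, a rotation vector about the world's x, y, z in rad, then the finger opening in mm, from 0 to 94. A call has exactly 8 rows; each row shifts and turns the pose as measured when the row begins; what a row does not reach is not made up. A row lasts 1/12 s, in which the tool goes at most 41.7 mm and 7.16 degrees, less where a joint would pass 70% of its speed; a pose out of reach is approached as far as the arm can. A call with a gripper value outside its range is refused whole. The fingers move at their own pace and stop on an object; "force" is the grip in N (left out, the last holds). Time passes only in rows, so rows that do not move let the fingers close, or fill a call up. It gives the time, the measured TCP pose, the force and the opening at its end, in the units of the state.
- r.observe(): the state, without advancing time (a new reading comes with each control period).
- r.read_camera(name): name is "side" or "top" or "wrist"; returns a dict with "image" (400x640x3 uint8, red, green, blue), "fx", "fy", "cx", "cy" (pixels), "R" (3x3) and "t" (3): a world point X has camera coordinates R X + t. Camera axes: x right, y down, z forward; pixel columns grow to the right and rows downward; lengths in m; the calibration is good to about 2 mm. The wrist camera is an equidistant fisheye: a pixel r from the principal point sees the ray r / f radians off the axis. A picture is of the moment at which its call begins. There is no depth.
- r.hand_in(): hands the job in, once; it reports no verdict.
Trained networks look in a picture, given as the dict that the camera call returned (one of the last four; its "shot" number tells which), for a name from the list of things; names that differ only in an ending like _2 or _b are one class to them, and where a whole thing is asked for, a point or a joint stands for the part that bears it (a point fixed in the world has none). Each returns a list of dicts, best first, with "score" (0 to 1); they miss things now and then, are a little off and sometimes report something else, mostly with a low value. They report only what shows in the picture. A call takes as long as a camera call. They do not tell look-alikes from the thing itself.
- r.spot_in(picture, name): "centre" ([column, row] in pixels, amid what is visible of it).
- r.trace(picture, name): "region" (400x640 bool, what is visible of it) and "centre" ([column, row] in pixels, amid what is visible of it).
The state is a dict: "t": time; "q": joint angles; "joint_vel": joint speeds; "joint_torque": joint torques, N m; "ee_pos": TCP position; "tcp_rot": TCP orientation; "ft_force": force on the tool from outside, world axes, zero at the start; "wrist_torque": the same for the moment, N m; "finger_gap": finger opening in m.
Only numpy, scipy, OpenCV 4.12 (cv2) and the standard library are available. Lean on these libraries where they do the work, as an engineer would, in place of code of your own. Each camera call takes 0.05 s, during which the arm holds its last target.

## Working session

There is one attempt and no reset: what is moved stays moved. The work goes in short steps, Python scripts to look and compute and a tool call to move; the robot and the scene stay as the last step left them, time stands still between calls to the robot, and variables do not carry over. Pictures are saved under pics/ and viewed, and the job is handed in when it is done.

Besides the shell and the picture viewer there is one more tool, called after ">>>" by a JSON object that holds its "api" and its "payload", one argument or row to a line. arm_command: Moves the arm, as the interface text tells. Its arguments: {"type":"object","properties":{"motion":{"type":"array"},"force":{"type":"number"}},"required":["motion"]}

```bash
mkdir -p pics; ls; python3 - <<'E'
from station import r
import cv2
s=r.observe(); print({k:(v if not hasattr(v,'round') else v) for k,v in s.items()})
for n in ("side","top","wrist"):
    p=r.read_camera(n); cv2.imwrite(f"pics/{n}0.png",p["image"][:,:,::-1]); print(n,p["fx"],p["fy"],p["cx"],p["cy"],p["R"],p["t"])
E
```

```text
pics
{'t': 0.0, 'q': array([-1.47604644e+00,  2.45818047e-01,  1.55898239e+00,  7.44939491e-06,
        1.33870131e+00, -1.74056438e-01]), 'joint_vel': array([-0.00072569, -0.0005518 ,  0.00116883, -0.00180912,  0.00098219,
       -0.00072584]), 'joint_torque': array([ 2.06906996e-03, -4.15828514e+01, -3.14601517e+01,  6.87166094e-02,
        3.33148276e-02, -1.32942660e-04]), 'ee_pos': array([ 0.17260564, -0.62604955,  0.20435983]), 'tcp_rot': array([-2.49795639e+00,  1.90288566e+00,  2.02546139e-03]), 'ft_force': array([ 0.00121403, -0.63847562, -0.2369622 ]), 'wrist_torque': array([ 0.04145613, -0.06478468, -0.0036386 ]), 'finger_gap': 0.09397848862374786}
side 437.5260053491883 437.5260053491883 319.85355211793615 201.26522441890717 [[-0.99094919 -0.13301847  0.01804948]
 [-0.0895106   0.55456927 -0.82730936]
 [ 0.10003773 -0.82143716 -0.56145653]] [0.53434716 0.12074904 1.42329709]
top 480.8807037700492 480.8807037700492 325.0700760289954 201.8711504991244 [[-0.02895347 -0.99945641 -0.01576656]
 [-0.98404409  0.03127009 -0.17515541]
 [ 0.17555322  0.01044363 -0.98441455]] [0.02736749 0.56036988 1.72170768]
wrist 309.70691628693146 309.70691628693146 323.12537230886863 199.67896653043547 [[ 0.26580808 -0.96402453 -0.00166606]
 [-0.92767943 -0.25625605  0.27155793]
 [-0.26221545 -0.07063672 -0.96242065]] [-0.64847933 -0.02743168  0.39087866]
```

View pics/side0.png

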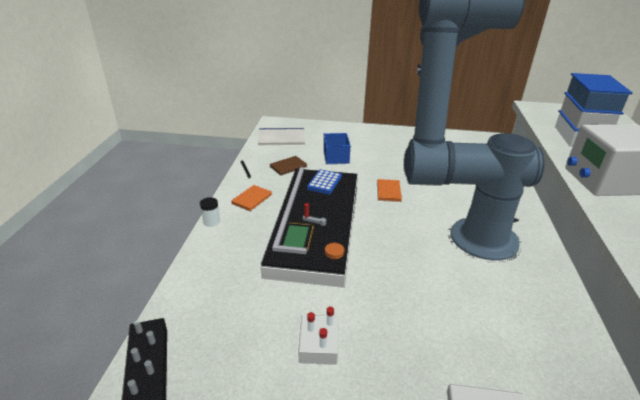

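View pics/top0.png

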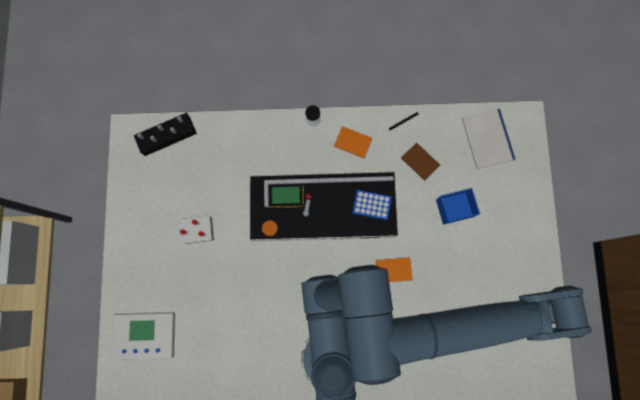

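View pics/wrist0.png

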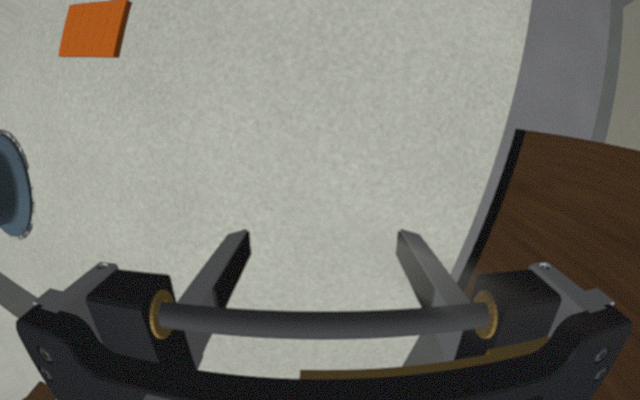

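```bash
cat > h.py <<'E'
from station import r
import cv2, numpy as np
def ray(p,uv):
    R=np.array(p["R"]);t=np.array(p["t"]);c=-R.T@t
    x=(uv[0]-p["cx"])/p["fx"];y=(uv[1]-p["cy"])/p["fy"]
    if p.get("name")=="wrist":
        rr=np.hypot(x,y); s=np.sin(rr)/rr if rr>1e-9 else 1; d=np.array([x*s,y*s,np.cos(rr)])
    else: d=np.array([x,y,1.])
    return c,R.T@d
def at_z(p,uv,z):
    c,d=ray(p,uv); return c+d*(z-c[2])/d[2]
def proj(p,X):
    X=np.atleast_2d(X); c=X@np.array(p["R"]).T+np.array(p["t"])
    if p.get("name")=="wrist":
        rho=np.hypot(c[:,0],c[:,1]); th=np.arctan2(rho,c[:,2]); k=th/np.maximum(rho,1e-9)
        return np.c_[p["cx"]+p["fx"]*c[:,0]*k,p["cy"]+p["fy"]*c[:,1]*k]
    return np.c_[p["cx"]+p["fx"]*c[:,0]/c[:,2],p["cy"]+p["fy"]*c[:,1]/c[:,2]]
def cam(n):
    p=r.read_camera(n); p["name"]=n; return p
def crop(p,x0,y0,x1,y1,f,fn,pts=None):
    im=p["image"][y0:y1,x0:x1,::-1]; im=cv2.resize(im,None,fx=f,fy=f,interpolation=cv2.INTER_CUBIC)
    if pts is not None:
        for q in pts: cv2.circle(im,(int((q[0]-x0+.5)*f),int((q[1]-y0+.5)*f)),3,(255,0,255),1)
    cv2.imwrite(fn,im)
E
python3 - <<'E'
from h import *
p=cam("top"); crop(p,240,165,410,250,4.7,"pics/t1.png")
for n in ("scanner","plate","gate_post","gate","dish"):
    for o in r.trace(p,n)[:3]:
        m=o["region"].astype(np.uint8); c=max(cv2.findContours(m,0,1)[0],key=cv2.contourArea)
        print(n,o["score"],o["centre"],m.sum(),cv2.minAreaRect(c))
        if n=="scanner":
            b=cv2.boxPoints(cv2.minAreaRect(c)); print([at_z(p,q,.06).round(4) for q in b])
        if n=="plate":
            b=cv2.boxPoints(cv2.minAreaRect(c)); print([at_z(p,q,.075).round(4) for q in b])
q=cam("side"); crop(q,255,160,365,290,4.5,"pics/s1.png")
for n in ("scanner","plate","gate_post","gate","dish"):
    for o in r.trace(q,n)[:3]:
        print(n,o["score"],o["centre"])
E
```

```text
scanner 0.59 [317.7, 204.3] 8730 ((323.09271240234375, 206.01254272460938), (67.41425323486328, 148.08377075195312), 88.23760986328125)
[array([0.6709, 0.2928, 0.06  ]), array([ 0.6702, -0.2556,  0.06  ]), array([ 0.4206, -0.2493,  0.06  ]), array([0.4204, 0.2855, 0.06  ])]
plate 0.98 [350.9, 140.4] 724 ((353.2278747558594, 141.19972229003906), (33.39683532714844, 22.67877960205078), 21.250505447387695)
[array([ 0.7667, -0.0275,  0.075 ]), array([ 0.8475, -0.0608,  0.075 ]), array([ 0.7966, -0.1746,  0.075 ]), array([ 0.7166, -0.1406,  0.075 ])]
plate 0.92 [374.1, 207.1] 801 ((372.49603271484375, 204.27200317382812), (34.70378112792969, 23.433996200561523), 10.30484676361084)
[array([ 0.5135, -0.0908,  0.075 ]), array([ 0.5979, -0.1094,  0.075 ]), array([ 0.5709, -0.2322,  0.075 ]), array([ 0.487 , -0.2127,  0.075 ])]
plate 0.72 [398.6, 266.8] 622 ((394.0323486328125, 269.4205322265625), (23.39243507385254, 34.97360610961914), 85.60128784179688)
[array([ 0.3445, -0.1636,  0.075 ]), array([ 0.3503, -0.2875,  0.075 ]), array([ 0.2685, -0.2889,  0.075 ]), array([ 0.2628, -0.166 ,  0.075 ])]
gate 0.54 [308.3, 202.9] 72 ((307.0099792480469, 204.9299774169922), (4.242640972137451, 20.223257064819336), 8.13010311126709)
dish 0.49 [269.4, 228.5] 190 ((270.0, 227.5), (15.0, 14.0), 90.0)
scanner 0.57 [310.3, 234.6]
plate 0.84 [387.7, 191.5]
plate 0.81 [323.0, 181.3]
plate 0.73 [286.3, 165.4]
gate_post 0.69 [310.1, 219.1]
gate_post 0.25 [309.6, 234.4]
dish 0.77 [332.3, 252.2]
```

View pics/t1.png

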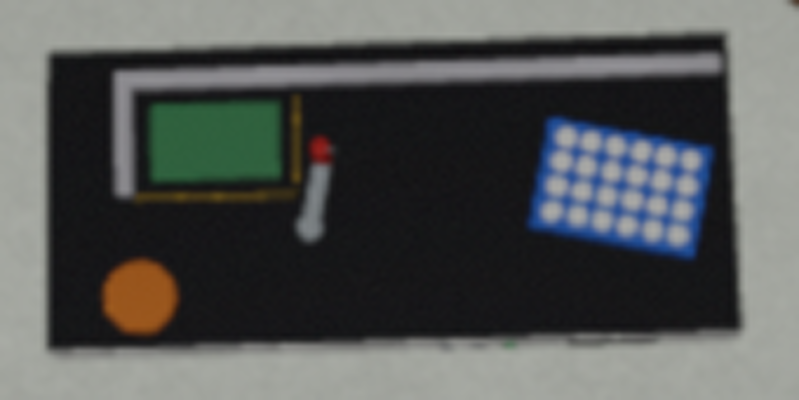

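View pics/s1.png

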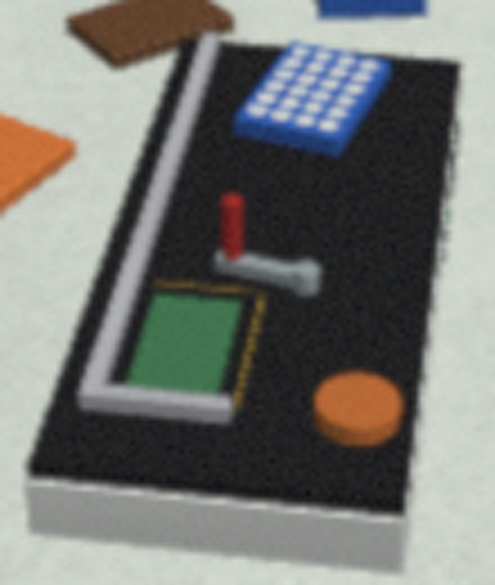

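```bash
python3 - <<'E'
from h import *
from scipy.optimize import least_squares
t=cam("top"); s=cam("side")
C=np.array([[.12,.27],[.12,-.27],[-.12,-.27],[-.12,.27]])
def W(v,P,z): 
    c,q=np.cos(v[2]),np.sin(v[2]); P=np.asarray(P); return np.c_[v[0]+c*P[:,0]-q*P[:,1],v[1]+q*P[:,0]+c*P[:,1],np.full(len(P),z)]
f=lambda a,k,o:np.array(a)/k+o-.5
tp=f([(50,53),(724,34),(740,328),(48,349)],4.7,[240,165]); sp=f([(32,472),(190,38),(460,62),(405,512)],4.5,[255,160])
F=np.array([[.085,.2],[.097,-.26],[.085,-.26],[0,.2]])
tF=f([(134,91),(722,53),(722,73),(134,197)],4.7,[240,165])
def res(v,useS=True):
    a=(proj(t,W(v,C,.06))-tp).ravel(); b=(proj(s,W(v,C,.06))-sp).ravel()
    c=(proj(t,W(v,F,.072))-tF).ravel(); 
    return np.r_[a,b,c]
o=least_squares(res,[.545,.02,0],loss='soft_l1'); print(o.x, res(o.x).round(2).reshape(-1,2).tolist())
v=o.x; np.save("scan.npy",v)
# plate: blue box corners top face z=.077
P=f([(550,117),(714,147),(695,259),(528,228)],4.7,[240,165])
w=np.array([at_z(t,q,.077)[:2] for q in P]); print(w.round(4),w.mean(0))
c=w.mean(0); e=w[1]-w[0]+w[2]-w[3]; print("plate yaw",np.arctan2(e[0],-e[1]), np.linalg.norm(w[0]-w[1]),np.linalg.norm(w[1]-w[2]))
R=np.array([[np.cos(v[2]),np.sin(v[2])],[-np.sin(v[2]),np.cos(v[2])]])
print("plate in scanner",R@(c-v[:2]))
for n,X,z in(("pivot",(-.03,.0625),.077),("nest",(.042,.136),.06)): 
    w=W(v,[X],z); print(n,w,proj(t,w))
# post/gate in side: top of post (231,197)/4.5
for px,z in(((231,197),.122),((232,255),.073)):
    print("post", R@(at_z(s,f(px,4.5,[255,160]),z)[:2]-v[:2]),at_z(s,f(px,4.5,[255,160]),z))
print("post top cam",R@(at_z(t,f((320,150),4.7,[240,165]),.115)[:2]-v[:2]))
d=f((140,297),4.7,[240,165]); print("dish",R@(at_z(t,d,.075)[:2]-v[:2]),r.observe()["t"])
E
```

```text
[ 0.54757621  0.01982925 -0.00196705] [[-1.22, -0.48], [1.17, -0.81], [1.25, 1.35], [-0.85, 1.14], [-1.06, -1.4], [-1.16, -0.23], [2.0, -0.26], [1.96, -1.06], [-0.63, -0.59], [-0.39, 0.56], [-0.22, -0.5], [-0.49, -0.31]]
[[ 0.5985 -0.1057]
 [ 0.5709 -0.2311]
 [ 0.4842 -0.212 ]
 [ 0.5122 -0.0853]] [ 0.54145564 -0.15850237]
plate yaw -0.21727999062429493 0.1284069776765886 0.08872472548049787
plate in scanner [-0.00576977 -0.17834331]
pivot [[0.51769921 0.08238814 0.077     ]] [[305.3718581  212.94645023]]
nest [[0.58984365 0.15574637 0.06      ]] [[285.26869187 194.87987542]]
post [0.0284368  0.04872804] [0.57610881 0.06850125 0.122     ]
post [0.02764531 0.04920023] [0.57531825 0.06897501 0.073     ]
post top cam [0.02328328 0.05143554]
dish [-0.07958427  0.19370776] 0.85
```

>>> {"api": "arm_command", "payload": {
  "motion": [
    [[15, 34, 10], [0, 0, 0.09], 94],
    [[15, 34, 10], [0, 0, 0.09], 94],
    [[20, 35, 5], [0, 0, 0.09], 94],
    [[20, 35, 5], [0, 0, 0.09], 94],
    [[20, 35, 5], [0, 0, 0.09], 94],
    [[20, 35, 0], [0, 0, 0.09], 94],
    [[20, 35, 0], [0, 0, 0.09], 94],
    [[20, 35, 0], [0, 0, 0.09], 94]
  ]
}}

```text
t: 1.52
ee_pos: [0.3217, -0.3429, 0.2391]
tcp_rot: [3.018, -0.87, -0.001]
ft_force: [0.7, -1.3, 0.3]
finger_gap: 0.0937
```

>>> {"api": "arm_command", "payload": {
  "motion": [
    [[20, 35, 0], [0, 0, 0.09], 94],
    [[20, 35, 0], [0, 0, 0.09], 94],
    [[20, 35, 0], [0, 0, 0.09], 94],
    [[20, 35, 0], [0, 0, 0.09], 94],
    [[20, 35, 0], [0, 0, 0.09], 94],
    [[20, 35, 0], [0, 0, 0.09], 94],
    [[20, 35, 0], [0, 0, 0.09], 94],
    [[20, 35, 0], [0, 0, 0.09], 94]
  ]
}}

```text
t: 2.18
ee_pos: [0.4844, -0.0515, 0.2423]
tcp_rot: [3.122, 0.303, 0.014]
ft_force: [0.5, -0.6, 0.3]
finger_gap: 0.0942
```

```bash
python3 - <<'E'
from h import *
p=cam("wrist"); cv2.imwrite("pics/w1.png",p["image"][:,:,::-1])
np.savez("w1.npz",**{k:p[k] for k in("R","t","fx","fy","cx","cy")})
for n in ("gate_post","gate","plate"):
    for o in r.spot_in(p,n)[:3]: print(n,o["score"],o["centre"])
E
```

```text
gate_post 0.85 [403.5, 84.4]
gate 0.59 [400.7, 86.2]
plate 0.78 [353.9, 265.4]
plate 0.76 [186.3, 250.0]
plate 0.59 [410.1, 353.1]
```

View pics/w1.png

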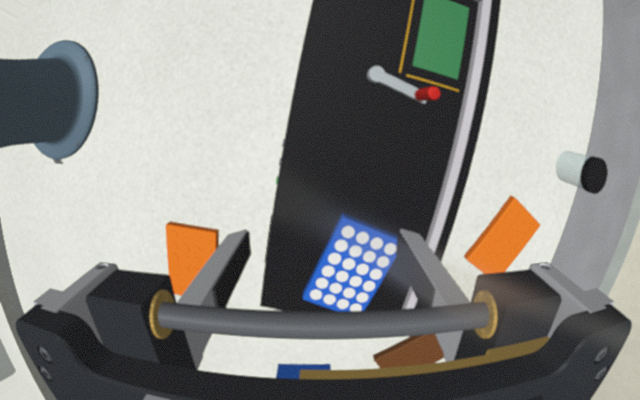

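```bash
python3 - <<'E'
from h import *
p=dict(np.load("w1.npz")); p={k:(v if v.ndim else float(v)) for k,v in p.items()}; p["name"]="wrist"; p["image"]=cv2.imread("pics/w1.png")[:,:,::-1]
v=np.load("scan.npy"); R=np.array([[np.cos(v[2]),np.sin(v[2])],[-np.sin(v[2]),np.cos(v[2])]])
for n,px,z in (("boss",(376,73),.077),("posttop",(433,93),.122),("c",(343,215),.077),("c",(398,236),.077),("c",(302,298),.077)):
    w=at_z(p,px,z); print(n,w.round(4),(R@(w[:2]-v[:2])).round(4))
L=[]
for y in np.arange(-.26,.2,.04):L.append((.085,y,.072))
L+=[(-.03,.0625,.077),(-.12,-.27,.06),(.12,-.27,.06),(-.12,.1,.06),(0,.2,.072)]
L=np.array(L); w=np.c_[(R.T@L[:,:2].T).T+v[:2],L[:,2]]
crop(p,240,0,520,320,1.85,"pics/w1o.png",proj(p,w))
E
```

```text
boss [0.5189 0.0842 0.077 ] [-0.0288  0.0643]
posttop [0.5724 0.0722 0.122 ] [0.0247 0.0524]
c [ 0.5163 -0.0827  0.077 ] [-0.0311 -0.1026]
c [ 0.5889 -0.0969  0.077 ] [ 0.0415 -0.1166]
c [ 0.4884 -0.2067  0.077 ] [-0.0587 -0.2266]
```

View pics/w1o.png

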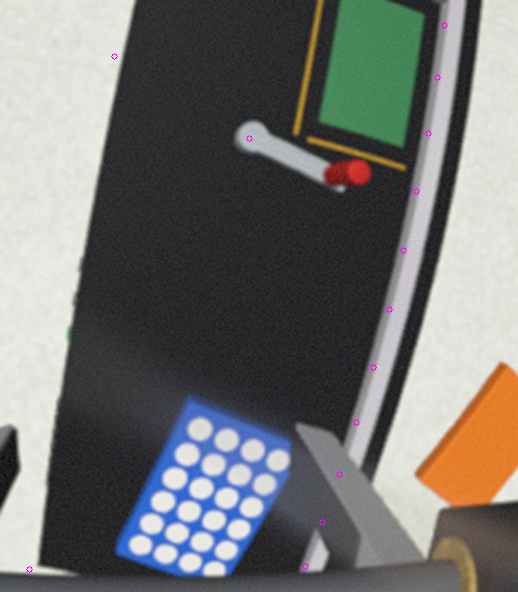

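>>> {"api": "arm_command", "payload": {
  "motion": [
    [[22, 30, -10], [0, 0, 0.05], 50],
    [[22, 30, -10], [0, 0, 0.05], 50],
    [[22, 31, -10], [0, 0, 0.05], 50],
    [[22, 31, -10], [0, 0, 0.05], 50],
    [[0, 0, -30], [0, 0, 0], 50],
    [[0, 0, -30], [0, 0, 0], 50],
    [[0, 0, -30], [0, 0, 0], 50],
    [[0, 0, -24], [0, 0, 0], 50]
  ],
  "force": 15
}}

```text
t: 3.05
ee_pos: [0.5806, 0.0592, 0.0918]
tcp_rot: [3.073, 0.579, 0.043]
ft_force: [-0.4, 0.2, -0.4]
finger_gap: 0.0503
```

```bash
python3 - <<'E'
from h import *
p=cam("wrist"); cv2.imwrite("pics/w2.png",p["image"][:,:,::-1]); print(r.observe()["ee_pos"],r.observe()["ft_force"])
E
```

```text
[0.57707348 0.05901984 0.08672678] [-2.64438009 -0.26199499 -2.61682079]
```

View pics/w2.png

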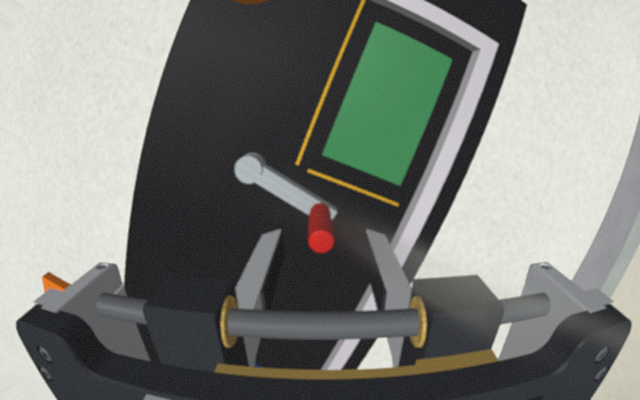

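>>> {"api": "arm_command", "payload": {
  "motion": [
    [[-3, 6, 0], [0, 0, 0], 50],
    [[-2, 6, 0], [0, 0, 0], 50],
    [[0, 0, 0], [0, 0, 0], 50],
    [[0, 0, 0], [0, 0, 0], 5],
    [[0, 0, 0], [0, 0, 0], 5],
    [[0, 0, 0], [0, 0, 0], 5],
    [[0, 0, 0], [0, 0, 0], 5],
    [[0, 0, 0], [0, 0, 0], 5]
  ],
  "force": 15
}}

```text
t: 3.77
ee_pos: [0.5749, 0.0668, 0.0938]
tcp_rot: [3.076, 0.564, 0.043]
ft_force: [-0.4, -0.7, 0.4]
finger_gap: 0.0201
```

```bash
python3 - <<'E'
from h import *
from scipy.spatial.transform import Rotation as Ro
p=cam("wrist"); cv2.imwrite("pics/w3.png",p["image"][:,:,::-1]); s=r.observe();print(s["ee_pos"],s["ft_force"],s["finger_gap"],s["q"]);print(Ro.from_rotvec(s["tcp_rot"]).as_matrix().round(3))
E
```

```text
[0.57502648 0.06681625 0.0938766 ] [ 0.70143326  0.44014061 -0.40084242] 0.016287299555591796 [-0.07669156  0.19060402  1.84036661 -0.00778709  1.08043964 -0.43596182]
[[ 0.935  0.355  0.03 ]
 [ 0.355 -0.935 -0.009]
 [ 0.024  0.019 -1.   ]]
```

View pics/w3.png

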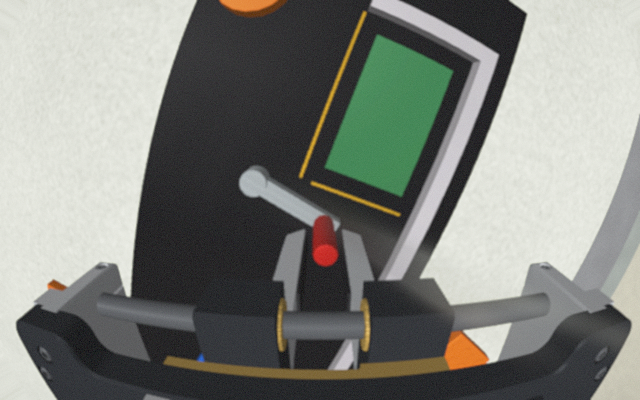

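>>> {"api": "arm_command", "payload": {
  "motion": [
    [[-1, 4, -3], [0.01, 0.03, 0], 22],
    [[0, 0, -2], [0, 0, 0], 22],
    [[0, 0, 0], [0, 0, 0], 5],
    [[0, 0, 0], [0, 0, 0], 5],
    [[0, 0, 0], [0, 0, 0], 5],
    [[0, 0, 0], [0, 0, 0], 5],
    [[0, 0, 0], [0, 0, 0], 5],
    [[0, 0, 0], [0, 0, 0], 5]
  ],
  "force": 15
}}

```text
t: 4.48
ee_pos: [0.5741, 0.0709, 0.0895]
tcp_rot: [-3.09, -0.567, -0.002]
ft_force: [0.9, 0.1, -0.0]
finger_gap: 0.0135
```

```bash
python3 - <<'E'
from h import *
from scipy.spatial.transform import Rotation as Ro
s=r.observe();print(s["ee_pos"],s["ft_force"],s["finger_gap"]);M=Ro.from_rotvec(s["tcp_rot"]).as_matrix();print(M.round(3)); g=s["ee_pos"]-.019*M[:,2]; print("grasp",g)
v=np.load("scan.npy"); piv=v[:2]+np.array([-.03+.0625*.002,.0625+.03*.002*0]); print(piv)
d=g[:2]-piv; th=-np.arctan2(d[1],d[0])-0.002; print("r",np.hypot(*d),"th",th)
for t in np.linspace(th,2.1,13):
    print(round(t,3), (1000*(piv+.055*np.array([np.cos(t+.002),-np.sin(t+.002)]))).round(1))
E
```

```text
[0.57413581 0.07088145 0.08949265] [ 0.85158495  0.05315859 -0.01104218] 0.013481024535305367
[[ 0.935  0.355  0.001]
 [ 0.355 -0.935  0.001]
 [ 0.001 -0.    -1.   ]]
grasp [0.57411471 0.07087089 0.10849264]
[0.51770121 0.08232925]
r 0.05756541492396341 th 0.19838773096042042
0.198 [571.6  71.4]
0.357 [569.2  63. ]
0.515 [565.5  55.1]
0.674 [560.6  47.9]
0.832 [554.6  41.6]
0.991 [547.8  36.3]
1.149 [540.1  32.1]
1.308 [531.9  29.2]
1.466 [523.3  27.6]
1.625 [514.6  27.4]
1.783 [506.   28.6]
1.942 [497.7  31.1]
2.1 [489.8  34.9]
```

>>> {"api": "arm_command", "payload": {
  "motion": [
    [[-2.4, -8.4, 0], [0, 0, -0.06], 5],
    [[-3.7, -7.9, 0], [0, 0, -0.06], 5],
    [[-4.9, -7.2, 0], [0, 0, -0.06], 5],
    [[-6, -6.3, 0], [0, 0, -0.06], 5],
    [[-6.8, -5.3, 0], [0, 0, -0.06], 5],
    [[-7.7, -4.2, 0], [0, 0, -0.06], 5],
    [[-8.2, -2.9, 0], [0, 0, -0.06], 5],
    [[0, 0, 0], [0, 0, 0], 5]
  ]
}}

```text
t: 5.15
ee_pos: [0.54, 0.0268, 0.0894]
tcp_rot: [3.137, -0.128, 0.036]
ft_force: [0.9, 1.1, -0.3]
finger_gap: 0.0139
```

```bash
cat >> h.py <<'E'
from scipy.spatial.transform import Rotation as Ro
def st():
    s=r.observe();M=Ro.from_rotvec(s["tcp_rot"]).as_matrix();g=s["ee_pos"]-.019*M[:,2]
    v=np.load("scan.npy"); R=np.array([[np.cos(v[2]),np.sin(v[2])],[-np.sin(v[2]),np.cos(v[2])]])
    print("t",round(s["t"],2),"tcp",(1e3*s["ee_pos"]).round(1),"F",np.round(s["ft_force"],1),"gap",round(1e3*s["finger_gap"],1),"yaw",round(np.arctan2(M[1,0],M[0,0]),3),"zax",M[:,2].round(3))
    print("in scanner mm",(1e3*R@(g[:2]-v[:2])).round(1))
    return s
def gate(s):
    v=np.load("scan.npy");M=Ro.from_rotvec(s["tcp_rot"]).as_matrix();g=s["ee_pos"]-.019*M[:,2]
    d=g[:2]-np.array([.5189,.0835]); th=-np.arctan2(d[1],d[0]);print("gate r",np.hypot(*d),"th",th)
E
python3 -c "
from h import *
gate(st())"
```

```text
t 5.15 tcp [540.   26.8  89.4] F [ 0.9  1.1 -0.3] gap 13.9 yaw -0.082 zax [ 0.023 -0.003 -1.   ]
in scanner mm [-8.  7.]
gate r 0.06031050704289358 th 1.2205297889913242
```

>>> {"api": "arm_command", "payload": {
  "motion": [
    [[-9, 2, 0], [0, 0.02, -0.06], 5],
    [[-8.2, 0, 0], [0, 0, -0.06], 5],
    [[-8.2, 0.2, 0], [0, 0, -0.06], 5],
    [[-8.2, 1.3, 0], [0, 0, -0.06], 5],
    [[-7.9, 2.5, 0], [0, 0, -0.06], 5],
    [[-7.4, 3.6, 0], [0, 0, -0.06], 5],
    [[-5, 3, 0], [0, 0, 0], 5],
    [[0, 0, 0], [0, 0, 0], 5]
  ]
}}

```text
t: 5.82
ee_pos: [0.4906, 0.0278, 0.0896]
tcp_rot: [3.035, -0.701, 0.028]
ft_force: [0.9, 0.5, -1.6]
finger_gap: 0.0138
```

```bash
python3 -c "
from h import *
gate(st()); p=cam('wrist'); cv2.imwrite('pics/w4.png',p['image'][:,:,::-1])"
```

```text
t 5.82 tcp [490.6  27.8  89.6] F [ 0.9  0.5 -1.6] gap 13.8 yaw -0.453 zax [ 0.011 -0.03  -0.999]
in scanner mm [-57.2   8.4]
gate r 0.06206547984411092 th 2.0477545404062147
```

View pics/w4.png

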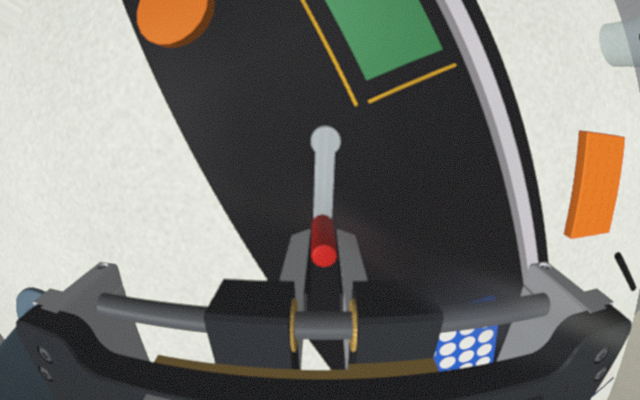

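>>> {"api": "arm_command", "payload": {
  "motion": [
    [[-4, 3.5, 0], [0, 0, -0.03], 5],
    [[-4, 3, 0], [0, 0, 0], 5],
    [[-3, 2, 0], [0, 0, 0], 5],
    [[-3, 2, 0], [0, 0, 0], 5],
    [[0, 0, 0], [0, 0, 0], 25],
    [[0, 0, 0], [0, 0, 0], 30],
    [[0, 0, 30], [0, 0, 0], 30],
    [[0, 0, 41], [0, 0, 0], 30]
  ]
}}

```text
t: 6.53
ee_pos: [0.4833, 0.0297, 0.1539]
tcp_rot: [3.012, -0.733, 0.053]
ft_force: [0.7, -0.5, -0.2]
finger_gap: 0.0299
```

```bash
python3 -c "
from h import *
gate(st()); p=cam('wrist'); cv2.imwrite('pics/w5.png',p['image'][:,:,::-1])"
```

```text
t 6.53 tcp [483.3  29.7 153.9] F [ 0.7 -0.5 -0.2] gap 29.9 yaw -0.477 zax [ 0.024 -0.048 -0.999]
in scanner mm [-64.8  10.6]
gate r 0.06406249095150648 th 2.1692986588418193
```

View pics/w5.png

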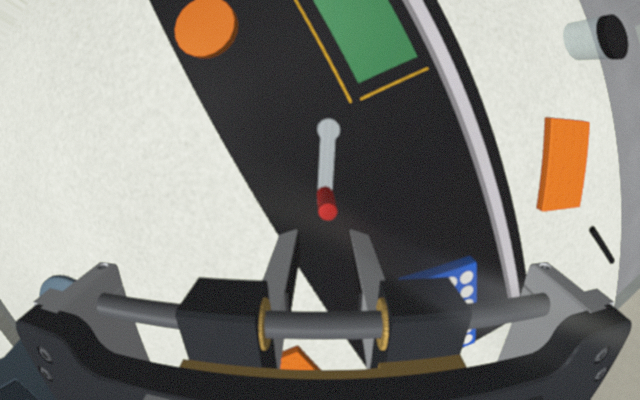

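>>> {"api": "arm_command", "payload": {
  "motion": [
    [[-2, -22, 0], [0.02, 0.01, -0.11], 80],
    [[-2, -22, 0], [0.02, 0.01, -0.11], 80],
    [[-2, -22, 0], [0, 0, -0.11], 80],
    [[-2, -22, 0], [0, 0, -0.11], 80],
    [[-2, -22, 0], [0, 0, -0.11], 80],
    [[-2, -22, 0], [0, 0, -0.11], 80],
    [[-2, -22, 0], [0, 0, -0.11], 80],
    [[-2, -22, 0], [0, 0, -0.11], 80]
  ]
}}

```text
t: 7.25
ee_pos: [0.4776, -0.1489, 0.1722]
tcp_rot: [2.412, -1.996, 0.04]
ft_force: [0.8, 0.4, -0.6]
finger_gap: 0.0785
```

```bash
python3 -c "
from h import *
st(); p=cam('wrist'); cv2.imwrite('pics/w6.png',p['image'][:,:,::-1])"
```

```text
t 7.25 tcp [ 477.6 -148.9  172.2] F [ 0.8  0.4 -0.6] gap 78.5 yaw -1.383 zax [ 0.013 -0.025 -1.   ]
in scanner mm [ -69.9 -168.4]
```

View pics/w6.png

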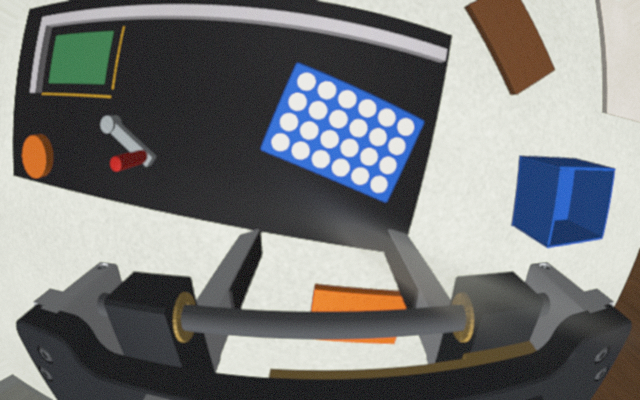

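```bash
python3 - <<'E'
from h import *
p=cam("wrist"); v=np.load("scan.npy"); R=np.array([[np.cos(v[2]),np.sin(v[2])],[-np.sin(v[2]),np.cos(v[2])]])
for n,px,z in (("p fl",(297,62),.077),("p fr",(425,121),.077),("p nr",(387,203),.077),("p nl",(261,150),.077),("boss",(109,124),.077),("post",(115,165),.122),("fence R outer end",(451,38),.072),("fence R in top",(446,62),.06),("deck nr",(408,250),.06)):
    w=at_z(p,px,z); print(n,w.round(4),(R@(w[:2]-v[:2])).round(4))
L=[]
for y in np.arange(-.26,.2,.04):L.append((.085,y,.06))
L+=[(-.03,.0625,.077),(-.12,-.27,.06),(.12,-.27,.06),(-.12,.1,.06),(0,.2,.072)]
L=np.array(L); w=np.c_[(R.T@L[:,:2].T).T+v[:2],L[:,2]]
crop(p,0,0,480,270,1.65,"pics/w6o.png",proj(p,w))
E
```

```text
p fl [ 0.5994 -0.1088  0.077 ] [ 0.0521 -0.1285]
p fr [ 0.5709 -0.2321  0.077 ] [ 0.0238 -0.2519]
p nr [ 0.4884 -0.2134  0.077 ] [-0.0587 -0.2333]
p nl [ 0.5169 -0.0906  0.077 ] [-0.0305 -0.1105]
boss [0.5221 0.0757 0.077 ] [-0.0256  0.0558]
post [0.4925 0.0321 0.122 ] [-0.0551  0.0122]
fence R outer end [ 0.6586 -0.2454  0.072 ] [ 0.1115 -0.265 ]
fence R in top [ 0.6361 -0.2489  0.06  ] [ 0.0891 -0.2685]
deck nr [ 0.4376 -0.2543  0.06  ] [-0.1094 -0.2744]
```

View pics/w6o.png

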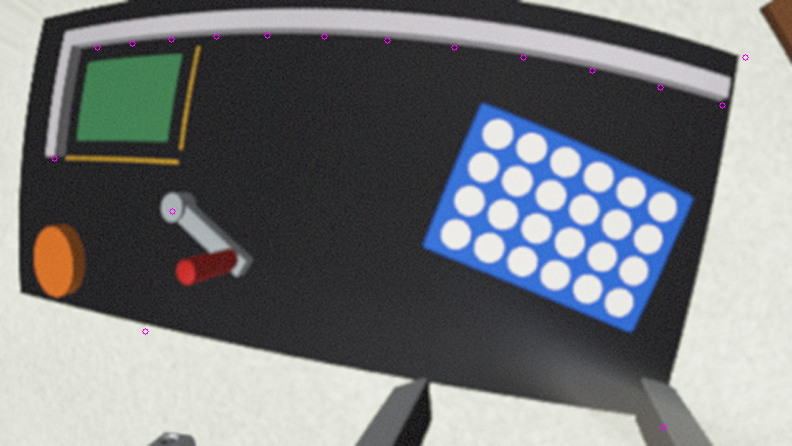

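>>> {"api": "arm_command", "payload": {
  "motion": [
    [[-6, -4, -15], [0.02, 0.01, -0.07], 80],
    [[-6, -4, -20], [0, 0, -0.06], 80],
    [[-4, -3, -20], [0, 0, -0.06], 80],
    [[0, 0, -20], [0, 0, 0], 80],
    [[0, 0, -15], [0, 0, 0], 80],
    [[0, 0, -10], [0, 0, 0], 80],
    [[0, 0, 0], [0, 0, 0], 80],
    [[0, 0, 0], [0, 0, 0], 80]
  ]
}}

```text
t: 8.02
ee_pos: [0.464, -0.1565, 0.0707]
tcp_rot: [-2.231, 2.209, -0.01]
ft_force: [0.4, 0.0, 0.0]
finger_gap: 0.0802
```

```bash
python3 -c "
from h import *
st()"
```

```text
t 8.02 tcp [ 464.  -156.5   70.7] F [0.4 0.  0. ] gap 80.2 yaw -1.561 zax [ 0.006 -0.003 -1.   ]
in scanner mm [ -83.3 -176.5]
```

>>> {"api": "arm_command", "payload": {
  "motion": [
    [[2, -2, -2], [0, 0, -0.012], 80],
    [[3, -2, -2], [0, 0, 0], 80],
    [[4, 0, 0], [0, 0, 0], 80],
    [[4, 0, 0], [0, 0, 0], 80],
    [[4, 0, 0], [0, 0, 0], 80],
    [[4, 0, 0], [0, 0, 0], 80],
    [[4, 0, 0], [0, 0, 0], 80],
    [[4, 0, 0], [0, 0, 0], 80]
  ]
}}

```text
t: 8.68
ee_pos: [0.4984, -0.1619, 0.0706]
tcp_rot: [-2.218, 2.22, -0.02]
ft_force: [-1.5, -1.1, -0.1]
finger_gap: 0.0799
```

```bash
python3 -c "
from h import *
st(); p=cam('wrist'); cv2.imwrite('pics/w7.png',p['image'][:,:,::-1])"
```

```text
t 8.68 tcp [ 498.4 -161.9   70.6] F [-1.5 -1.1 -0.1] gap 79.9 yaw -1.572 zax [ 0.011 -0.007 -1.   ]
in scanner mm [ -49.  -181.6]
```

View pics/w7.png

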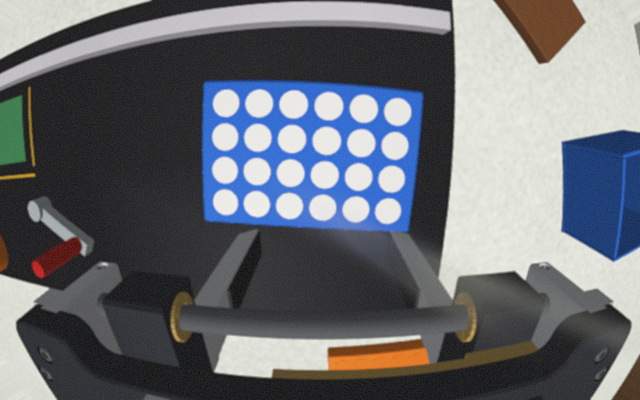

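>>> {"api": "arm_command", "payload": {
  "motion": [
    [[4, 0, -1.5], [0, 0, 0], 80],
    [[4, 0, -1.5], [0, 0, 0], 80],
    [[4, 0, -1], [0, 0, 0], 80],
    [[4, 0, 0], [0, 0, 0], 80],
    [[4, 0, 0], [0, 0, 0], 80],
    [[4, 0, 0], [0, 0, 0], 80],
    [[4, 0, 0], [0, 0, 0], 80],
    [[3, 0, 0], [0, 0, 0], 80]
  ]
}}

```text
t: 9.4
ee_pos: [0.5322, -0.1615, 0.066]
tcp_rot: [-2.22, 2.22, -0.016]
ft_force: [-2.3, -0.5, 1.6]
finger_gap: 0.08
```

```bash
python3 -c "
from h import *
st()"
```

```text
t 9.4 tcp [ 532.2 -161.5   66. ] F [-2.3 -0.5  1.6] gap 80.0 yaw -1.571 zax [ 0.008 -0.006 -1.   ]
in scanner mm [ -15.2 -181.3]
```

Near the fence (about 7 mm left); slow rows with a check.

>>> {"api": "arm_command", "payload": {
  "motion": [
    [[2, 0, 0], [0, 0, 0], 80],
    [[2, 0, 0], [0, 0, 0], 80],
    [[1.5, 0, 0], [0, 0, 0], 80],
    [[1, 0, 0], [0, 0, 0], 80],
    [[1, 0, 0], [0, 0, 0], 80],
    [[1, 0, 0], [0, 0, 0], 80],
    [[0.5, 0, 0], [0, 0, 0], 80],
    [[0, 0, 0], [0, 0, 0], 80]
  ]
}}

```text
t: 10.07
ee_pos: [0.5394, -0.1614, 0.066]
tcp_rot: [2.219, -2.218, 0.005]
ft_force: [-0.9, 0.4, 0.8]
finger_gap: 0.08
```

```bash
python3 -c "
from h import *
st(); p=cam('wrist'); cv2.imwrite('pics/w8.png',p['image'][:,:,::-1])"
```

```text
t 10.07 tcp [ 539.4 -161.4   66. ] F [-0.9  0.4  0.8] gap 80.0 yaw -1.571 zax [-0.    -0.005 -1.   ]
in scanner mm [  -7.9 -181.2]
```

View pics/w8.png

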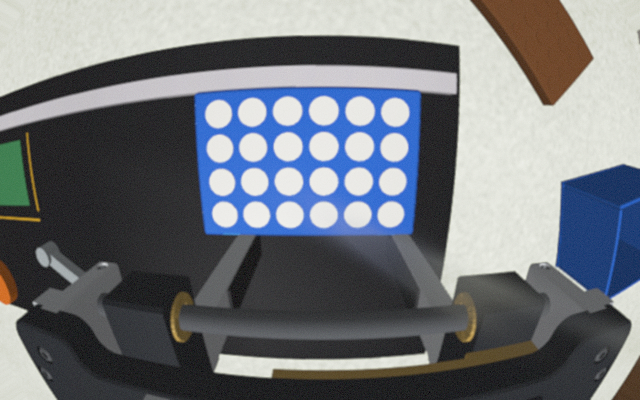

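>>> {"api": "arm_command", "payload": {
  "motion": [
    [[1, 0, 0], [0, 0, 0], 80],
    [[1, 0, 0], [0, 0, 0], 80],
    [[1, 0, 0], [0, 0, 0], 80],
    [[1, 0, 0], [0, 0, 0], 80],
    [[1, 0, 0], [0, 0, 0], 80],
    [[1, 0, 0], [0, 0, 0], 80],
    [[0, 0, 0], [0, 0, 0], 80],
    [[0, 0, 0], [0, 0, 0], 80]
  ]
}}

```text
t: 10.78
ee_pos: [0.5392, -0.1614, 0.0661]
tcp_rot: [2.211, -2.21, -0.016]
ft_force: [-2.8, 0.5, 0.3]
finger_gap: 0.08
```

```bash
python3 -c "
from h import *
st(); p=cam('wrist'); crop(p,180,50,480,260,2.6,'pics/w9.png')"
```

```text
t 10.78 tcp [ 539.2 -161.4   66.1] F [-2.8  0.5  0.3] gap 80.0 yaw -1.57 zax [-0.018 -0.004 -1.   ]
in scanner mm [  -7.7 -181.2]
```

View pics/w9.png

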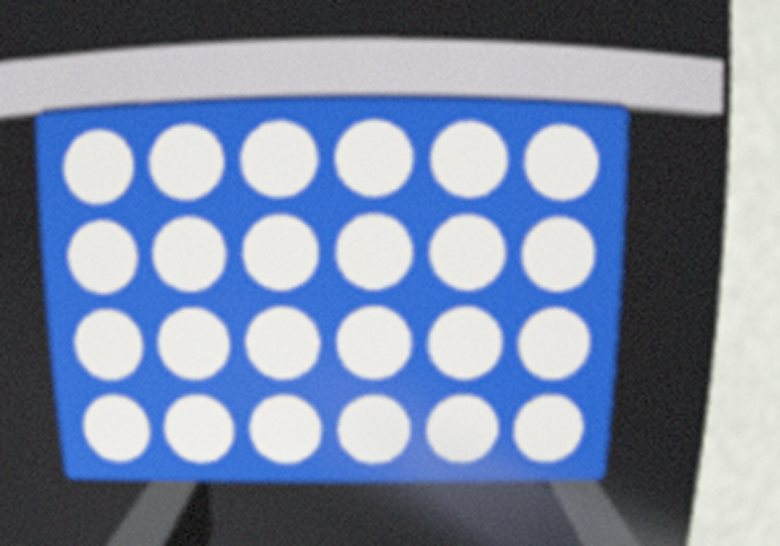

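>>> {"api": "arm_command", "payload": {
  "motion": [
    [[-6, 0, 0], [0, -0.015, 0], 80],
    [[-6, 0, 10], [0, 0, 0], 80],
    [[0, -10, 30], [0, 0, 0.11], 60],
    [[5, -15, 20], [0, 0, 0.12], 50],
    [[10, -20, 0], [0, 0, 0.12], 45],
    [[10, -20, 0], [0, 0, 0.12], 45],
    [[10, -20, 0], [0, 0, 0.12], 45],
    [[10, -15, 0], [0, 0, 0.12], 45]
  ]
}}

```text
t: 11.5
ee_pos: [0.5767, -0.2622, 0.1293]
tcp_rot: [-2.874, 1.269, -0.022]
ft_force: [0.2, -0.8, -0.3]
finger_gap: 0.0461
```

```bash
python3 -c "
from h import *
st(); p=cam('wrist');cv2.imwrite('pics/w10.png',p['image'][:,:,::-1]); q=cam('top'); crop(q,240,165,410,250,4.7,'pics/t2.png')"
```

```text
t 11.5 tcp [ 576.7 -262.2  129.3] F [ 0.2 -0.8 -0.3] gap 46.1 yaw -0.832 zax [ 0.013 -0.006 -1.   ]
in scanner mm [  29.4 -281.9]
```

View pics/w10.png

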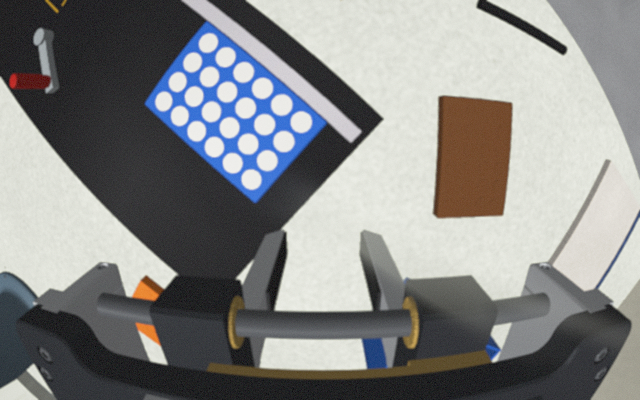

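View pics/t2.png

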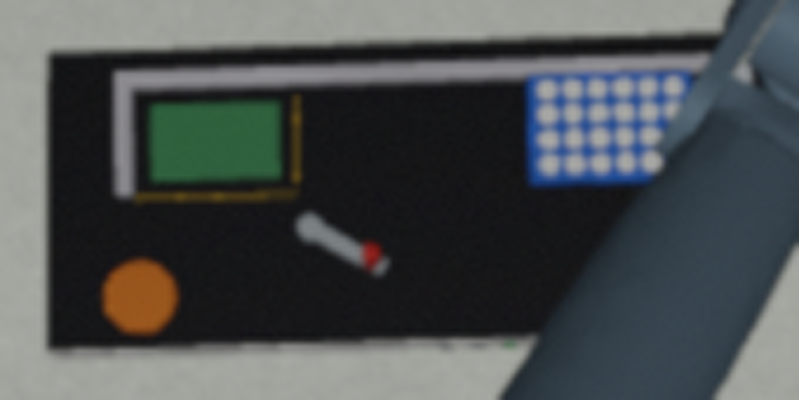

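```bash
python3 - <<'E'
from h import *
st(); p=cam("wrist")
for px in((255,203),(327,125),(146,103),(208,20)): print(at_z(p,px,.077).round(4))
E
```

```text
t 11.6 tcp [ 576.9 -262.9  129.2] F [0.4 0.2 0.3] gap 45.2 yaw -0.839 zax [ 0.013 -0.006 -1.   ]
in scanner mm [  29.7 -282.6]
[ 0.551  -0.2148  0.077 ]
[ 0.633  -0.2168  0.077 ]
[ 0.5533 -0.0906  0.077 ]
[ 0.6365 -0.0905  0.077 ]
```

>>> {"api": "arm_command", "payload": {
  "motion": [
    [[2, 0, 0], [0.006, 0.013, 0.12], 45],
    [[2, 0, 0], [0, 0, 0.12], 45],
    [[2, 0, 0], [0, 0, 0.12], 45],
    [[2, 4, -10], [0, 0, 0.12], 45],
    [[2, 4, -13], [0, 0, 0.12], 45],
    [[2, 5, -13], [0, 0, 0.12], 45],
    [[1, 5, -13], [0, 0, 0.12], 45],
    [[0, 5, -12], [0, 0, 0], 45]
  ]
}}

```text
t: 12.32
ee_pos: [0.589, -0.2295, 0.0668]
tcp_rot: [-3.14, -0.031, -0.004]
ft_force: [0.3, -1.1, -0.3]
finger_gap: 0.0449
```

```bash
python3 -c "
from h import *
st(); p=cam('wrist');cv2.imwrite('pics/w11.png',p['image'][:,:,::-1])"
```

```text
t 12.32 tcp [ 589.  -229.5   66.8] F [ 0.3 -1.1 -0.3] gap 44.9 yaw 0.02 zax [ 0.003  0.002 -1.   ]
in scanner mm [  41.9 -249.3]
```

View pics/w11.png

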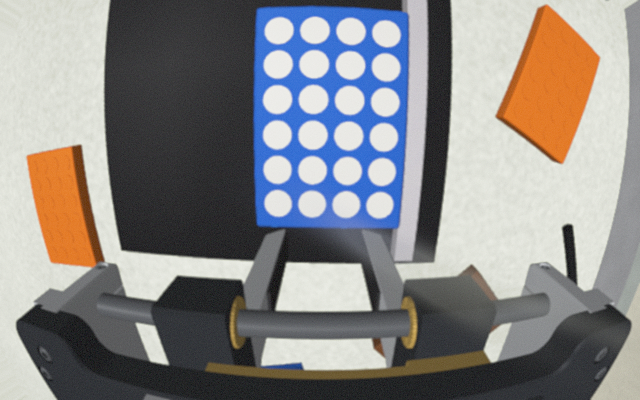

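>>> {"api": "arm_command", "payload": {
  "motion": [
    [[0, 2, 0], [0, 0, -0.02], 45],
    [[0, 2, 0], [0, 0, 0], 45],
    [[0, 3, 0], [0, 0, 0], 45],
    [[0, 4, 0], [0, 0, 0], 45],
    [[0, 5, 0], [0, 0, 0], 45],
    [[0, 5, 0], [0, 0, 0], 45],
    [[0, 5, 0], [0, 0, 0], 45],
    [[0, 5, 0], [0, 0, 0], 45]
  ]
}}

```text
t: 13.03
ee_pos: [0.5854, -0.1924, 0.0632]
tcp_rot: [-3.137, 0.03, 0.005]
ft_force: [0.4, -1.3, -0.1]
finger_gap: 0.0452
```

```bash
python3 -c "
from h import *
st()"
```

```text
t 13.03 tcp [ 585.4 -192.4   63.2] F [ 0.4 -1.3 -0.1] gap 45.2 yaw -0.019 zax [-0.003  0.004 -1.   ]
in scanner mm [  38.3 -212.3]
```

>>> {"api": "arm_command", "payload": {
  "motion": [
    [[0, 5, 0], [0, 0, 0], 45],
    [[0, 5, 0], [0, 0, 0], 45],
    [[0, 5, 0], [0, 0, 0], 45],
    [[0, 5, 0], [0, 0, 0], 45],
    [[0, 5, 0], [0, 0, 0], 45],
    [[0, 5, 0], [0, 0, 0], 45],
    [[0, 5, 0], [0, 0, 0], 45],
    [[0, 5, 0], [0, 0, 0], 45]
  ]
}}

```text
t: 13.7
ee_pos: [0.5855, -0.1477, 0.0634]
tcp_rot: [-3.137, 0.03, 0.004]
ft_force: [0.3, -0.4, -0.6]
finger_gap: 0.0446
```

```bash
python3 -c "
from h import *
st(); p=cam('wrist');cv2.imwrite('pics/w12.png',p['image'][:,:,::-1])"
```

```text
t 13.7 tcp [ 585.5 -147.7   63.4] F [ 0.3 -0.4 -0.6] gap 44.6 yaw -0.019 zax [-0.003  0.004 -1.   ]
in scanner mm [  38.3 -167.5]
```

View pics/w12.png

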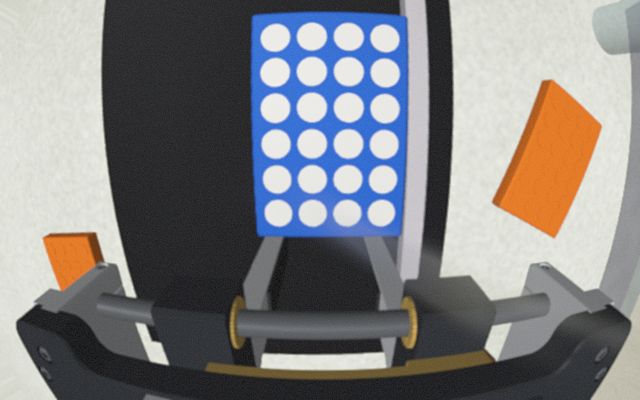

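>>> {"api": "arm_command", "payload": {
  "motion": [
    [[0, 3, 1], [0, 0, 0.009], 45],
    [[0, 4, 1], [0, 0, 0.009], 45],
    [[0.5, 5, 0], [0, 0, 0], 45],
    [[0.5, 5, 0], [0, 0, 0], 45],
    [[0.5, 5, 0], [0, 0, 0], 45],
    [[0.5, 5, 0], [0, 0, 0], 45],
    [[0.5, 5, 0], [0, 0, 0], 45],
    [[0.5, 5, 0], [0, 0, 0], 45]
  ]
}}

```text
t: 14.42
ee_pos: [0.5885, -0.107, 0.0659]
tcp_rot: [-3.138, -0.001, 0.005]
ft_force: [-1.1, -1.7, -0.2]
finger_gap: 0.045
```

>>> {"api": "arm_command", "payload": {
  "motion": [
    [[0, 5, 0], [0, 0, 0], 45],
    [[0, 5, 0], [0, 0, 0], 45],
    [[0, 5, 0], [0, 0, 0], 45],
    [[0, 5, 0], [0, 0, 0], 45],
    [[0, 5, 0], [0, 0, 0], 45],
    [[0, 5, 0], [0, 0, 0], 45],
    [[0, 5, 0], [0, 0, 0], 45],
    [[0, 5, 0], [0, 0, 0], 45]
  ]
}}

```text
t: 15.08
ee_pos: [0.5886, -0.0624, 0.0659]
tcp_rot: [-3.138, -0.001, 0.005]
ft_force: [0.1, -2.2, -0.2]
finger_gap: 0.0448
```

```bash
python3 -c "
from h import *
st(); p=cam('wrist');cv2.imwrite('pics/w13.png',p['image'][:,:,::-1])"
```

```text
t 15.08 tcp [588.6 -62.4  65.9] F [ 0.1 -2.2 -0.2] gap 44.8 yaw 0.001 zax [-0.003  0.004 -1.   ]
in scanner mm [ 41.2 -82.2]
```

View pics/w13.png

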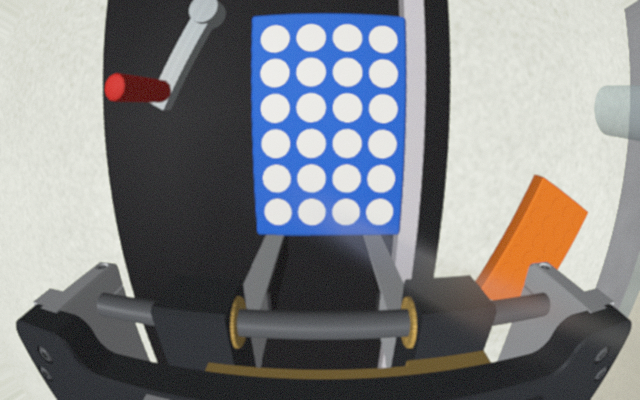

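>>> {"api": "arm_command", "payload": {
  "motion": [
    [[0, 5, 0], [0, 0, 0], 45],
    [[0, 5, 0], [0, 0, 0], 45],
    [[0, 5, 0], [0, 0, 0], 45],
    [[0, 5, 0], [0, 0, 0], 45],
    [[0, 5, 0], [0, 0, 0], 45],
    [[0, 5, 0], [0, 0, 0], 45],
    [[0, 5, 0], [0, 0, 0], 45],
    [[0, 5, 0], [0, 0, 0], 45]
  ]
}}

```text
t: 15.8
ee_pos: [0.5887, -0.0176, 0.0659]
tcp_rot: [-3.137, -0.001, 0.005]
ft_force: [-0.6, -0.8, 0.0]
finger_gap: 0.0452
```

>>> {"api": "arm_command", "payload": {
  "motion": [
    [[0, 5, 0], [0, 0, 0], 45],
    [[0, 5, 0], [0, 0, 0], 45],
    [[0, 5, 0], [0, 0, 0], 45],
    [[0, 5, 0], [0, 0, 0], 45],
    [[0, 5, 0], [0, 0, 0], 45],
    [[0, 5, 0], [0, 0, 0], 45],
    [[0, 5, 0], [0, 0, 0], 45],
    [[0, 5, 0], [0, 0, 0], 45]
  ]
}}

```text
t: 16.47
ee_pos: [0.5887, 0.0271, 0.0659]
tcp_rot: [-3.137, -0.001, 0.004]
ft_force: [0.2, -0.5, -0.1]
finger_gap: 0.0451
```

```bash
python3 -c "
from h import *
st(); p=cam('wrist');cv2.imwrite('pics/w14.png',p['image'][:,:,::-1])"
```

```text
t 16.47 tcp [588.7  27.1  65.9] F [ 0.2 -0.5 -0.1] gap 45.1 yaw 0.001 zax [-0.003  0.005 -1.   ]
in scanner mm [41.1  7.2]
```

View pics/w14.png

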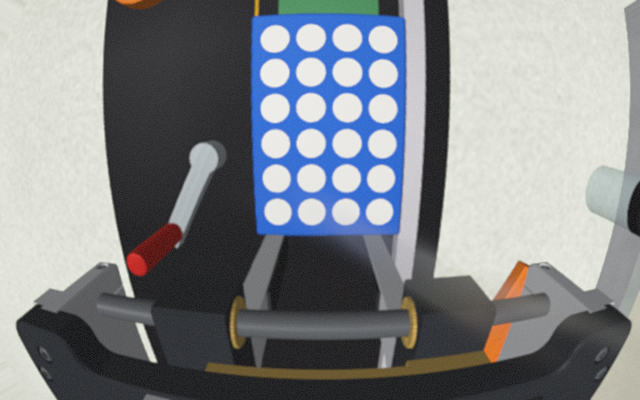

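>>> {"api": "arm_command", "payload": {
  "motion": [
    [[0, 5, 0], [0, 0, 0], 45],
    [[0, 5, 0], [0, 0, 0], 45],
    [[0, 5, 0], [0, 0, 0], 45],
    [[0, 5, 0], [0, 0, 0], 45],
    [[0, 5, 0], [0, 0, 0], 45],
    [[0, 5, 0], [0, 0, 0], 45],
    [[0, 4, 0], [0, 0, 0], 45],
    [[0, 3, 0], [0, 0, 0], 45]
  ]
}}

```text
t: 17.18
ee_pos: [0.5886, 0.0686, 0.0659]
tcp_rot: [-3.136, -0.002, 0.004]
ft_force: [0.4, 0.5, -0.3]
finger_gap: 0.0454
```

>>> {"api": "arm_command", "payload": {
  "motion": [
    [[0, 2, 0], [0, 0, 0], 45],
    [[0, 2, 0], [0, 0, 0], 45],
    [[0, 2, 0], [0, 0, 0], 45],
    [[0, 1.5, 0], [0, 0, 0], 45],
    [[0, 1.5, 0], [0, 0, 0], 45],
    [[0, 1, 0], [0, 0, 0], 45],
    [[0, 1, 0], [0, 0, 0], 45],
    [[0, 1, 0], [0, 0, 0], 45]
  ]
}}

```text
t: 17.85
ee_pos: [0.5886, 0.082, 0.0659]
tcp_rot: [-3.137, -0.002, 0.004]
ft_force: [-0.2, -1.2, -0.2]
finger_gap: 0.045
```

```bash
python3 -c "
from h import *
st(); p=cam('wrist');cv2.imwrite('pics/w15.png',p['image'][:,:,::-1])"
```

```text
t 17.85 tcp [588.6  82.   65.9] F [-0.2 -1.2 -0.2] gap 45.0 yaw 0.001 zax [-0.003  0.005 -1.   ]
in scanner mm [41.  62.1]
```

View pics/w15.png

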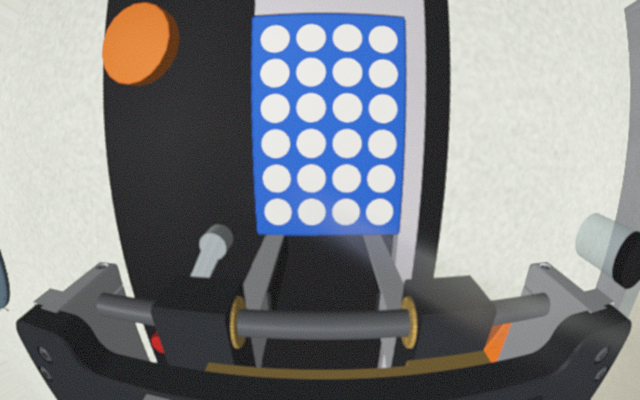

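Almost at the left fence; continue slowly until it stops.

>>> {"api": "arm_command", "payload": {
  "motion": [
    [[0, 1, 0], [0, 0, 0], 45],
    [[0, 1, 0], [0, 0, 0], 45],
    [[0, 1, 0], [0, 0, 0], 45],
    [[0, 1, 0], [0, 0, 0], 45],
    [[0, 1, 0], [0, 0, 0], 45],
    [[0, 1, 0], [0, 0, 0], 45],
    [[0, 1, 0], [0, 0, 0], 45],
    [[0, 1, 0], [0, 0, 0], 45]
  ]
}}

```text
t: 18.57
ee_pos: [0.5886, 0.0835, 0.0661]
tcp_rot: [3.133, 0.002, -0.007]
ft_force: [-0.4, -5.2, 0.8]
finger_gap: 0.0451
```

```bash
python3 -c "
from h import *
st(); p=cam('wrist');crop(p,230,0,430,250,2.4,'pics/w16.png')"
```

```text
t 18.57 tcp [588.6  83.5  66.1] F [-0.4 -5.2  0.8] gap 45.1 yaw 0.001 zax [-0.004 -0.009 -1.   ]
in scanner mm [41. 64.]
```

View pics/w16.png

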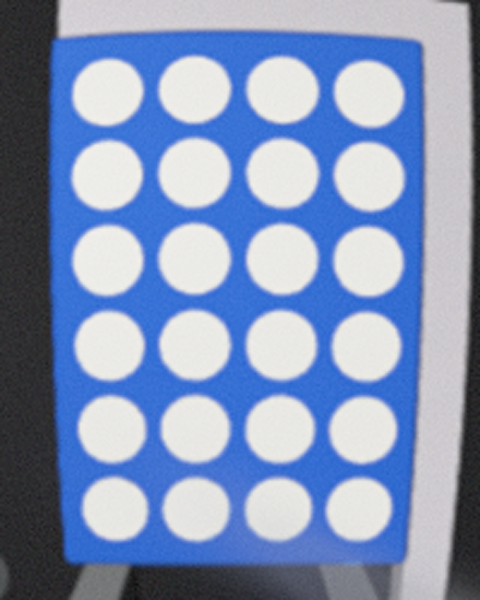

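>>> {"api": "arm_command", "payload": {
  "motion": [
    [[0, -6, 0], [-0.009, 0, 0], 45],
    [[0, -6, 5], [0, 0, 0], 45],
    [[0, 0, 25], [0, 0, 0.11], 45],
    [[-5, 5, 30], [0, 0, 0.12], 45],
    [[-10, 10, 10], [0, 0, 0.12], 45],
    [[-10, 15, 0], [0, 0, 0.12], 45],
    [[-10, 15, 0], [0, 0, 0.12], 45],
    [[-10, 15, 0], [0, 0, 0.12], 45]
  ]
}}

```text
t: 19.28
ee_pos: [0.5439, 0.1303, 0.1418]
tcp_rot: [2.914, 1.124, 0.008]
ft_force: [-0.4, -0.4, 0.1]
finger_gap: 0.0452
```

>>> {"api": "arm_command", "payload": {
  "motion": [
    [[-5, 12, 0], [0, 0, 0.12], 50],
    [[-5, 12, 0], [0, 0, 0.12], 50],
    [[-5, 5, 0], [0, 0, 0.12], 50],
    [[0, 0, 0], [0, 0, 0.12], 50],
    [[0, 0, 0], [0, 0, 0.12], 50],
    [[0, 0, 0], [0, 0, 0.12], 50],
    [[0, 0, 0], [0, 0, 0.12], 50],
    [[0, 0, 0], [0, 0, 0], 50]
  ]
}}

```text
t: 19.95
ee_pos: [0.5268, 0.1646, 0.1467]
tcp_rot: [2.166, 2.261, 0.031]
ft_force: [0.1, 0.1, 0.5]
finger_gap: 0.05
```

```bash
python3 -c "
from h import *
st(); p=cam('wrist');cv2.imwrite('pics/w17.png',p['image'][:,:,::-1])"
```

```text
t 19.95 tcp [526.8 164.6 146.7] F [0.1 0.1 0.5] gap 50.0 yaw 1.614 zax [ 0.021  0.007 -1.   ]
in scanner mm [-21.5 144.6]
```

View pics/w17.png

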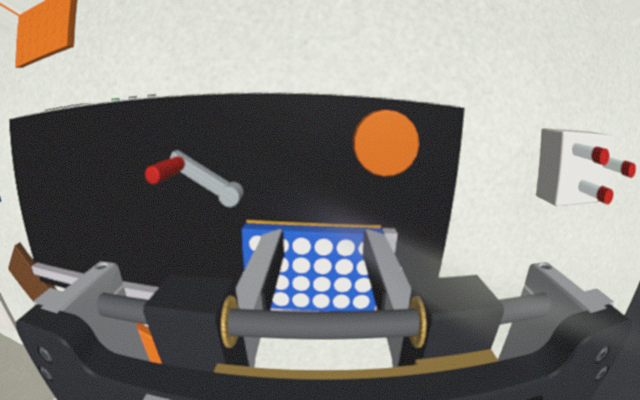

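```bash
python3 - <<'E'
from h import *
p=cam("wrist")
for px in((243,226),(385,228)): print(at_z(p,px,.077).round(4))
for o in r.spot_in(p,"dish")[:1]: print(at_z(p,o["centre"],.075).round(4))
E
```

```text
[0.5461 0.0966 0.077 ]
[0.5432 0.2204 0.077 ]
[0.4702 0.2117 0.075 ]
```

>>> {"api": "arm_command", "payload": {
  "motion": [
    [[-3, -4, -10], [0.007, 0.02, -0.03], 50],
    [[-2, -4, -15], [0, 0, -0.015], 50],
    [[0, 0, -15], [0, 0, 0], 50],
    [[0, 0, -15], [0, 0, 0], 50],
    [[0, 0, -13], [0, 0, 0], 50],
    [[0, 0, -8], [0, 0, 0], 50],
    [[0, 0, 0], [0, 0, 0], 50],
    [[0, 0, 0], [0, 0, 0], 50]
  ]
}}

```text
t: 20.77
ee_pos: [0.5201, 0.1542, 0.0644]
tcp_rot: [-2.246, -2.175, -0.012]
ft_force: [-0.3, -0.8, 0.7]
finger_gap: 0.0501
```

```bash
python3 -c "
from h import *
st(); p=cam('wrist');cv2.imwrite('pics/w18.png',p['image'][:,:,::-1])"
```

```text
t 20.77 tcp [520.1 154.2  64.4] F [-0.3 -0.8  0.7] gap 50.1 yaw 1.539 zax [-0.005  0.016 -1.   ]
in scanner mm [-27.7 134. ]
```

View pics/w18.png

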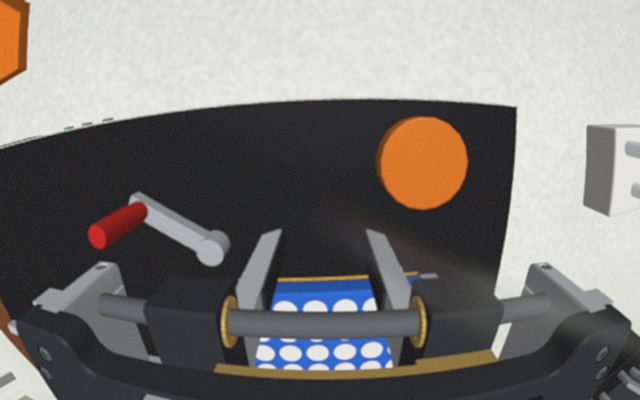

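Fingers are in front of the near side. Level and square the tool, then press +x until it stops.

>>> {"api": "arm_command", "payload": {
  "motion": [
    [[2, 1, 2], [0.016, -0.005, 0.03], 50],
    [[3, 0, 0], [0, 0, 0], 50],
    [[3, 0, 0], [0, 0, 0], 50],
    [[2, 0, 0], [0, 0, 0], 50],
    [[2, 0, 0], [0, 0, 0], 50],
    [[2, 0, 0], [0, 0, 0], 50],
    [[2, 0, 0], [0, 0, 0], 50],
    [[1, 0, 0], [0, 0, 0], 50]
  ]
}}

```text
t: 21.48
ee_pos: [0.5397, 0.1555, 0.07]
tcp_rot: [-2.21, -2.201, -0.036]
ft_force: [-7.5, -1.4, 5.8]
finger_gap: 0.0501
```

```bash
python3 -c "
from h import *
st()"
```

```text
t 21.48 tcp [539.7 155.5  70. ] F [-7.5 -1.4  5.8] gap 50.1 yaw 1.567 zax [ 0.001  0.032 -0.999]
in scanner mm [ -8.2 135.1]
```

>>> {"api": "arm_command", "payload": {
  "motion": [
    [[1, 0, 0], [0, 0, 0], 50],
    [[1, 0, 0], [0, 0, 0], 50],
    [[1, 0, 0], [0, 0, 0], 50],
    [[1, 0, 0], [0, 0, 0], 50],
    [[1, 0, 0], [0, 0, 0], 50],
    [[1, 0, 0], [0, 0, 0], 50],
    [[1, 0, 0], [0, 0, 0], 50],
    [[1, 0, 0], [0, 0, 0], 50]
  ]
}}

```text
t: 22.15
ee_pos: [0.5395, 0.156, 0.0684]
tcp_rot: [-2.197, -2.193, -0.008]
ft_force: [-6.0, -0.2, 4.2]
finger_gap: 0.0502
```

```bash
python3 -c "
from h import *
st()"
```

```text
t 22.15 tcp [539.5 156.   68.4] F [-6.  -0.2  4.2] gap 50.2 yaw 1.569 zax [-0.023  0.03  -0.999]
in scanner mm [ -8.  135.6]
```

>>> {"api": "arm_command", "payload": {
  "motion": [
    [[-3, 0, 0], [0.0, 0.02, 0], 50],
    [[-8, 0, 0], [0.02, 0, 0], 50],
    [[-5, 0, 10], [0.01, 0, 0], 50],
    [[0, -15, 30], [0, 0, -0.12], 50],
    [[0, -20, 30], [0, 0, -0.12], 50],
    [[0, -20, 10], [0, 0, -0.12], 50],
    [[0, -20, 0], [0, 0, -0.12], 50],
    [[0, -20, 0], [0, 0, -0.12], 50]
  ]
}}

```text
t: 22.82
ee_pos: [0.5216, 0.0604, 0.1505]
tcp_rot: [-2.731, -1.404, -0.07]
ft_force: [0.9, -0.5, -0.4]
finger_gap: 0.05
```

>>> {"api": "arm_command", "payload": {
  "motion": [
    [[-5, -5, 10], [0, 0, -0.12], 40],
    [[-5, -5, 10], [0, 0, -0.12], 40],
    [[-5, -5, 10], [0, 0, -0.12], 40],
    [[-5, -5, 0], [0, 0, -0.12], 40],
    [[-5, -5, 0], [0, 0, -0.12], 40],
    [[0, 0, 0], [0, 0, -0.12], 40],
    [[0, 0, 0], [0, 0, -0.12], 40],
    [[0, 0, 0], [0, 0, -0.12], 40]
  ]
}}

```text
t: 23.48
ee_pos: [0.4958, 0.0285, 0.183]
tcp_rot: [-3.099, 0.078, -0.136]
ft_force: [0.1, 0.2, -0.1]
finger_gap: 0.0399
```

```bash
python3 -c "
from h import *
st(); p=cam('wrist');cv2.imwrite('pics/w19.png',p['image'][:,:,::-1]); crop(p,280,0,560,200,2.8,'pics/w19c.png')"
```

```text
t 23.48 tcp [495.8  28.5 183. ] F [ 0.1  0.2 -0.1] gap 39.9 yaw -0.052 zax [ 0.088  0.037 -0.995]
in scanner mm [-53.4   7.9]
```

View pics/w19.png

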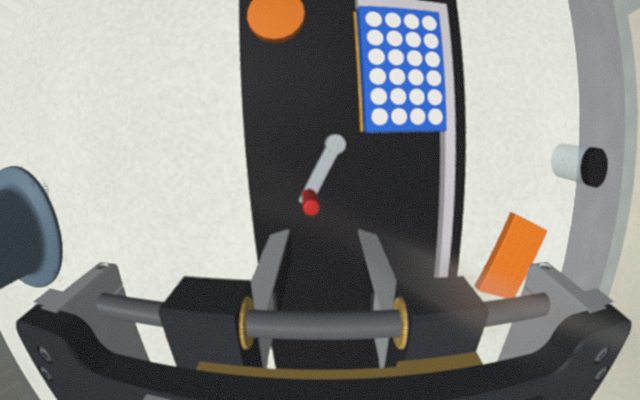

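View pics/w19c.png

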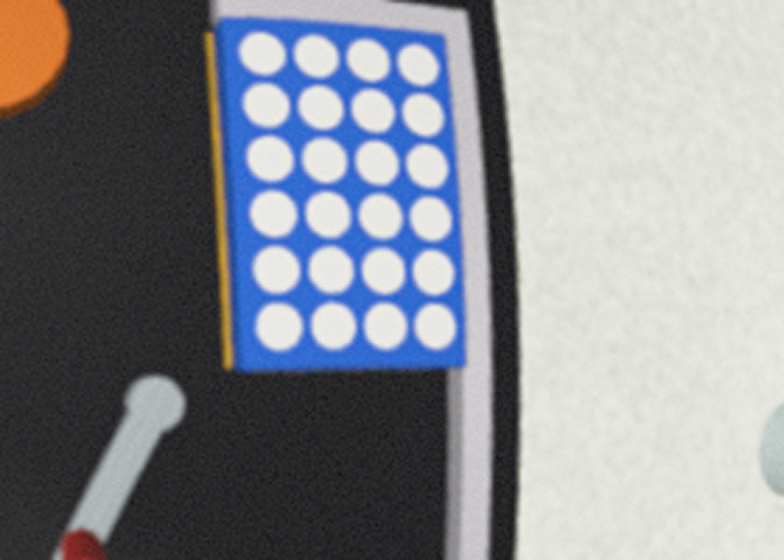

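```bash
python3 - <<'E'
from h import *
p=cam("wrist"); st()
print(at_z(p,(312,208),.122).round(4), at_z(p,(336,144),.077).round(4))
E
```

```text
t 23.58 tcp [495.7  28.9 183. ] F [-0.2  0.1  0.1] gap 40.4 yaw -0.045 zax [ 0.088  0.037 -0.995]
in scanner mm [-53.5   8.2]
[0.4927 0.0371 0.122 ] [0.5203 0.0845 0.077 ]
```

>>> {"api": "arm_command", "payload": {
  "motion": [
    [[0, 0, 0], [-0.02, 0.045, -0.11], 40],
    [[0, 0, 0], [-0.017, 0.043, -0.11], 40],
    [[0, 0, 0], [0, 0, -0.12], 40],
    [[0, 0, 0], [0, 0, -0.1], 40],
    [[0, 0, -15], [0, 0, 0], 40],
    [[0, 0, -15], [0, 0, 0], 40],
    [[0, 0, 0], [0, 0, 0], 40],
    [[0, 0, 0], [0, 0, 0], 40]
  ]
}}

```text
t: 24.25
ee_pos: [0.4964, 0.0287, 0.1526]
tcp_rot: [3.046, -0.741, 0.005]
ft_force: [-0.1, 0.2, -0.0]
finger_gap: 0.0399
```

```bash
python3 - <<'E'
from h import *
st(); p=cam("wrist"); cv2.imwrite('pics/w20.png',p['image'][:,:,::-1])
E
```

```text
t 24.25 tcp [496.4  28.7 152.6] F [-0.1  0.2 -0. ] gap 39.9 yaw -0.477 zax [ 0.002 -0.007 -1.   ]
in scanner mm [-51.2   8.9]
```

View pics/w20.png

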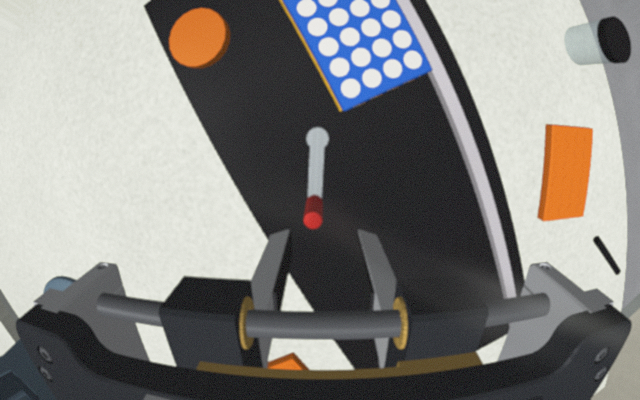

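>>> {"api": "arm_command", "payload": {
  "motion": [
    [[-2.5, 4, 0], [0, 0, 0], 40],
    [[-2.5, 4, -5], [0, 0, 0], 40],
    [[0, 0, -18], [0, 0, 0], 40],
    [[0, 0, -18], [0, 0, 0], 40],
    [[0, 0, -16], [0, 0, 0], 40],
    [[0, 0, -5], [0, 0, 0], 40],
    [[0, 0, 0], [0, 0, 0], 40],
    [[0, 0, 0], [0, 0, 0], 40]
  ]
}}

```text
t: 24.97
ee_pos: [0.4933, 0.0388, 0.0934]
tcp_rot: [3.05, -0.733, 0.021]
ft_force: [-0.8, -0.1, -0.3]
finger_gap: 0.04
```

```bash
python3 - <<'E'
from h import *
st(); p=cam("wrist"); cv2.imwrite('pics/w21.png',p['image'][:,:,::-1])
E
```

```text
t 24.97 tcp [493.3  38.8  93.4] F [-0.8 -0.1 -0.3] gap 40.0 yaw -0.471 zax [ 0.012 -0.008 -1.   ]
in scanner mm [-54.5  19. ]
```

View pics/w21.png

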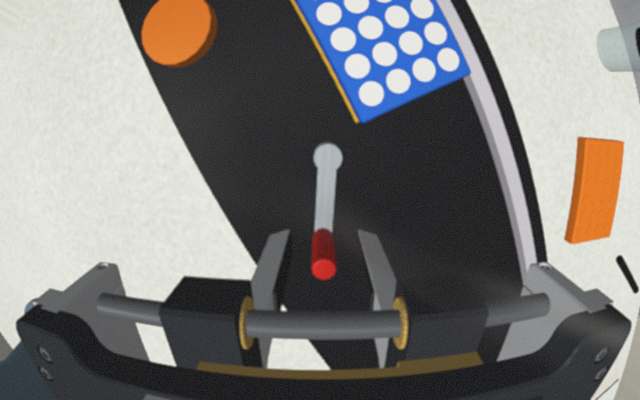

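Post sits between the fingers; close on it.

>>> {"api": "arm_command", "payload": {
  "motion": [
    [[0, -1, -3], [0.008, 0.01, 0], 25],
    [[0, 0, 0], [0, 0, 0], 5],
    [[0, 0, 0], [0, 0, 0], 5],
    [[0, 0, 0], [0, 0, 0], 5],
    [[0, 0, 0], [0, 0, 0], 5],
    [[0, 0, 0], [0, 0, 0], 5],
    [[0, 0, 0], [0, 0, 0], 5],
    [[0, 0, 0], [0, 0, 0], 5]
  ],
  "force": 15
}}

```text
t: 25.68
ee_pos: [0.4954, 0.0374, 0.0935]
tcp_rot: [-3.053, 0.733, -0.01]
ft_force: [-0.5, 0.4, -0.2]
finger_gap: 0.0135
```

```bash
python3 - <<'E'
from h import *
s=st(); gate(s)
pv=np.array([519.5,83.5])
g=1e3*s["ee_pos"][:2]; d=g-pv; th=-np.arctan2(d[1],d[0]); print(th)
prev=None
for t in np.r_[np.linspace(th,0,15)]:
    q=pv+55*np.array([np.cos(t),-np.sin(t)]); print(round(t,2),q.round(1), None if prev is None else (q-prev).round(1)); prev=q
E
```

```text
t 25.68 tcp [495.4  37.4  93.5] F [-0.5  0.4 -0.2] gap 13.5 yaw -0.471 zax [ 0.007  0.001 -1.   ]
in scanner mm [-52.3  17.5]
gate r 0.051797095859103914 th 2.0435390487911715
2.051781404254115
2.05 [494.1  34.7] None
1.91 [501.4  31.5] [ 7.4 -3.2]
1.76 [509.2  29.5] [ 7.8 -2.1]
1.61 [517.2  28.5] [ 8.  -0.9]
1.47 [525.3  28.8] [8.  0.3]
1.32 [533.2  30.2] [7.9 1.4]
1.17 [540.8  32.8] [7.6 2.6]
1.03 [548.   36.5] [7.2 3.7]
0.88 [554.6  41.1] [6.6 4.7]
0.73 [560.4  46.7] [5.8 5.6]
0.59 [565.3  53.1] [4.9 6.4]
0.44 [569.3  60.1] [4. 7.]
0.29 [572.2  67.6] [2.9 7.5]
0.15 [573.9  75.5] [1.8 7.9]
0.0 [574.5  83.5] [0.6 8. ]
```

>>> {"api": "arm_command", "payload": {
  "motion": [
    [[7.0, -4, 0], [0, 0, 0.1], 5],
    [[7.6, -2.8, 0], [0, 0, 0.12], 5],
    [[8, -0.9, 0], [0, 0, 0.12], 5],
    [[8, 0.3, 0], [0, 0, 0.12], 5],
    [[7.9, 1.4, 0], [0, 0, 0.12], 5],
    [[7.6, 2.6, 0], [0, 0, 0.12], 5],
    [[7.2, 3.7, 0], [0, 0, 0.12], 5],
    [[0, 0, 0], [0, 0, 0], 5]
  ]
}}

```text
t: 26.35
ee_pos: [0.5458, 0.0375, 0.0935]
tcp_rot: [-3.083, -0.6, 0.016]
ft_force: [-0.3, 0.6, 1.1]
finger_gap: 0.0138
```

```bash
python3 - <<'E'
from h import *
s=st(); gate(s)
E
```

```text
t 26.35 tcp [545.8  37.5  93.5] F [-0.3  0.6  1.1] gap 13.8 yaw 0.385 zax [-0.01  -0.001 -1.   ]
in scanner mm [-1.6 17.7]
gate r 0.05334258672373392 th 1.037336557225651
```

>>> {"api": "arm_command", "payload": {
  "motion": [
    [[7.6, 3.8, 0], [0, -0.01, 0.12], 5],
    [[6.2, 5.4, 0], [0, 0, 0.12], 5],
    [[5.2, 6.2, 0], [0, 0, 0.12], 5],
    [[4.2, 6.8, 0], [0, 0, 0.12], 5],
    [[3.1, 7.3, 0], [0, 0, 0.12], 5],
    [[2, 7.5, 0], [0, 0, 0.12], 5],
    [[0.6, 5, 0], [0, 0, 0.12], 5],
    [[0, 0, 0], [0, 0, 0], 5]
  ]
}}

```text
t: 27.02
ee_pos: [0.5728, 0.0775, 0.0935]
tcp_rot: [2.549, 1.822, -0.011]
ft_force: [0.5, 0.4, -1.2]
finger_gap: 0.0136
```

```bash
python3 - <<'E'
from h import *
s=st(); gate(s); p=cam("wrist"); cv2.imwrite('pics/w22.png',p['image'][:,:,::-1])
E
```

```text
t 27.02 tcp [572.8  77.5  93.5] F [ 0.5  0.4 -1.2] gap 13.6 yaw 1.241 zax [-0.001 -0.011 -1.   ]
in scanner mm [25.1 57.9]
gate r 0.05423607225511523 th 0.10668057253702881
```

View pics/w22.png

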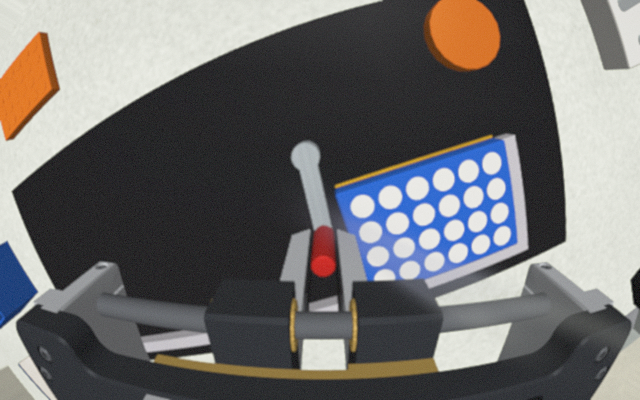

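Nearly shut; push the last bit to the stop.

>>> {"api": "arm_command", "payload": {
  "motion": [
    [[0.5, 2.5, 0], [0, 0, 0.08], 5],
    [[0.3, 2, 0], [0, 0, 0.08], 5],
    [[0, 2, 0], [0, 0, 0.08], 5],
    [[0, 2, 0], [0, 0, 0], 5],
    [[0, 2, 0], [0, 0, 0], 5],
    [[0, 2, 0], [0, 0, 0], 5],
    [[0, 2, 0], [0, 0, 0], 5],
    [[0, 2, 0], [0, 0, 0], 5]
  ]
}}

```text
t: 27.73
ee_pos: [0.5733, 0.0834, 0.0935]
tcp_rot: [2.343, 2.06, -0.025]
ft_force: [-0.1, -8.1, -2.3]
finger_gap: 0.0138
```

```bash
python3 - <<'E'
from h import *
s=st(); gate(s); p=cam("wrist"); cv2.imwrite('pics/w23.png',p['image'][:,:,::-1])
E
```

```text
t 27.73 tcp [573.3  83.4  93.5] F [-0.1 -8.1 -2.3] gap 13.8 yaw 1.442 zax [ 0.003 -0.027 -1.   ]
in scanner mm [25.5 64.1]
gate r 0.05432851228851984 th -0.007328238450261198
```

View pics/w23.png

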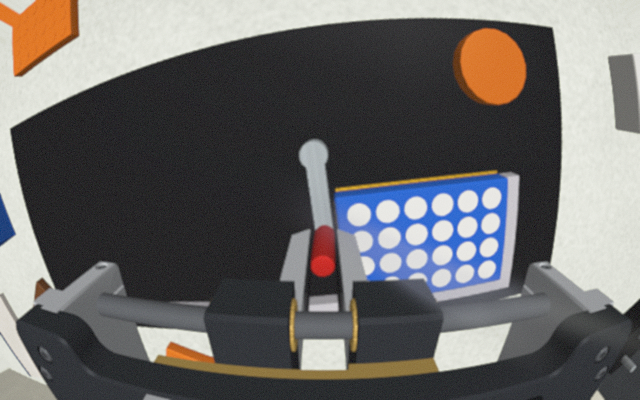

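>>> {"api": "arm_command", "payload": {
  "motion": [
    [[0, 0, 0], [0, 0, 0], 35],
    [[0, 0, 0], [0, 0, 0], 35],
    [[0, 0, 0], [0, 0, 0], 35],
    [[0, 0, 15], [0, 0, 0], 35],
    [[0, 0, 30], [0, 0, 0], 35],
    [[0, 0, 30], [0, 0, 0], 35],
    [[-10, -10, 30], [0, 0, 0], 35],
    [[-30, 0, 10], [0, 0, 0], 35]
  ]
}}

```text
t: 28.45
ee_pos: [0.5306, 0.0725, 0.2088]
tcp_rot: [2.373, 2.035, -0.032]
ft_force: [0.1, 0.8, 1.0]
finger_gap: 0.0349
```

```bash
python3 - <<'E'
from h import *
s=st(); p=cam("wrist"); cv2.imwrite('pics/w24.png',p['image'][:,:,::-1]); crop(p,200,60,500,300,2.6,'pics/w24c.png')
E
```

```text
t 28.45 tcp [530.6  72.5 208.8] F [0.1 0.8 1. ] gap 34.9 yaw 1.418 zax [-0.006 -0.025 -1.   ]
in scanner mm [-17.   53.1]
```

View pics/w24.png

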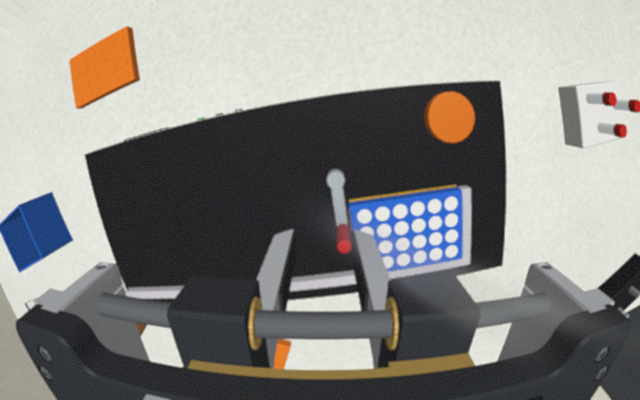

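>>> {"api": "arm_command", "payload": {
  "motion": [
    [[-30, -25, 0], [0, 0, -0.1], 60],
    [[-30, -25, 0], [0, 0, -0.1], 60],
    [[-20, -30, 0], [0, 0, -0.1], 60],
    [[-10, -35, 0], [0, 0, -0.1], 60],
    [[0, -38, 0], [0, 0, -0.1], 60],
    [[0, -38, 0], [0, 0, -0.1], 60],
    [[0, -38, 0], [0, 0, -0.1], 60],
    [[0, -38, 0], [0, 0, -0.1], 60]
  ]
}}

```text
t: 29.17
ee_pos: [0.4279, -0.194, 0.208]
tcp_rot: [3.007, 0.9, -0.032]
ft_force: [1.1, 0.0, -0.6]
finger_gap: 0.0601
```

```bash
python3 - <<'E'
from h import *
s=st(); p=cam("wrist"); cv2.imwrite('pics/w25.png',p['image'][:,:,::-1]); q=cam("top"); crop(q,240,165,410,250,4.7,'pics/t3.png')
q=cam("side"); crop(q,255,160,365,290,4.5,"pics/s3.png")
E
```

```text
t 29.17 tcp [ 427.9 -194.   208. ] F [ 1.1  0.  -0.6] gap 60.1 yaw 0.582 zax [-0.019 -0.008 -1.   ]
in scanner mm [-118.9 -213.9]
```

View pics/t3.png

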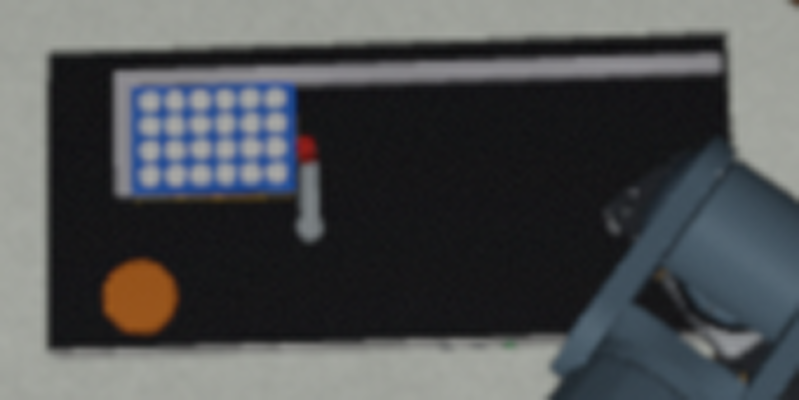

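View pics/s3.png

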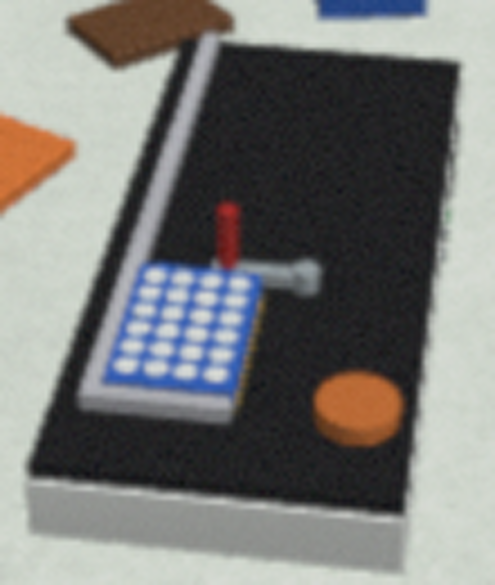

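View pics/w24c.png

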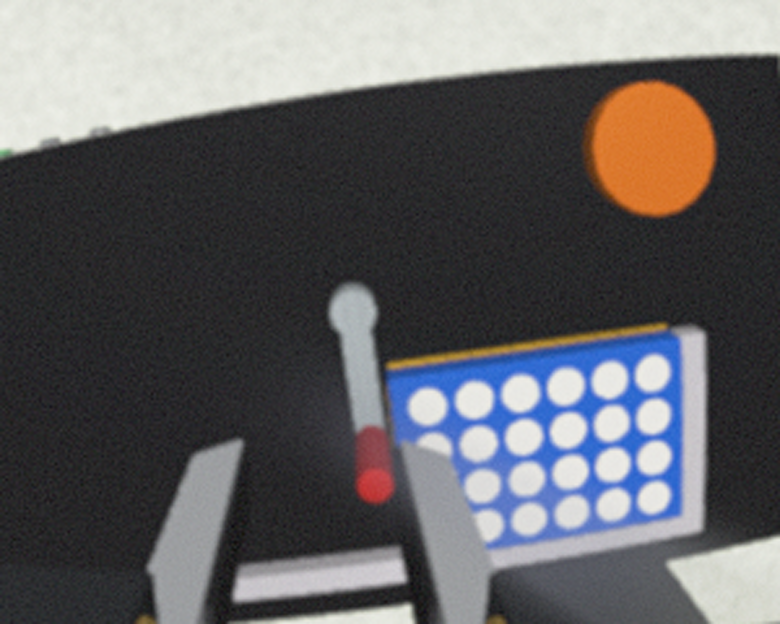

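```bash
python3 -c "
from station import r
print(r.observe()['joint_vel'].round(3)); print(r.hand_in())"
```

```text
[ 0.06  -0.021  0.031  0.009  0.008 -0.01 ]
the job is handed in; nothing more can be done
None
```

The job is done and handed in at about 29 s of the 72 s allowed. The gate was opened first, the plate was slid into the corner, and the gate was shut behind it.

- **Gate open:** I gripped the red post and swung the gate to about 2.1 rad, which is its stop.
- **Plate:** I pushed it with two fingertips. First it went squarely against the far fence, then along that fence to the left fence, where it stopped with about 5 N. I then pressed it once more towards the far fence with about 6 N. It was never gripped or lifted.
- **Gate shut:** I swung the gate back to its stop with about 8 N. The angle worked out to about 0 rad. I then let go and moved the arm clear.

The last top, side and wrist pictures show the plate square and flush on both fences over the window. The gate is straight across behind the plate. The dish has not moved, and I touched neither the rack, the box nor the orange and brown look-alikes.

- **Flushness:** I judged it from those pictures and from the plate stopping against each fence, not to the 0.5 mm tolerance. The last press was towards the far fence, so contact with the left fence afterwards rests on the pictures alone.
- **Scanner position:** my position estimates from different pictures disagreed by a few millimetres, up to about 9 mm on the deck outline. I relied on contact for the final placing.

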